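# Fit out the twist-lock plate rack

## Task

Fit out the plate rack beside the microwave: every tall post belongs in the row next to the raised lip and every short post in the other row, one post to a slot, in any slot of its row. Drop each post's T-foot lengthwise through its slot down to the rack's floor and give it a quarter turn so that the foot lies square across the slot under the deck; one or two posts have been locked into the wrong row, so turn them back, lift them out and move them too. Leave the posts standing upright and the other kitchen things where they are.

Things in the scene. Friction and masses are not known exactly. Their poses are not given: they have to be found in the camera images.
- rack: Fixed low plate rack, 230 (its x) x 316 (its y) mm; origin at the centre of its underside, z up. Deck top 32 mm above the bench, 6 mm thick; black inner floor 6 mm above the bench, 20 mm clear under the deck. Two rows of three slots, 105 mm between rows, 100 mm between slots along y. A dark lip 14 mm above the deck runs along its +x edge, away from the robot; yaw within 15 degrees of 0.
- lip_slot0 (a point): Centre of slot 0 of the lip row (next to the raised lip), level with the top of the deck, 32 mm above the bench; slots count from 0 at the rack's -y end. Slot 72 mm long along the rack's y, 38 mm wide along its x. Axes as the rack's.
- lip_slot1 (a point): Centre of slot 1 of the lip row (next to the raised lip), level with the top of the deck, 32 mm above the bench; slots count from 0 at the rack's -y end. Slot 72 mm long along the rack's y, 38 mm wide along its x. Axes as the rack's.
- lip_slot2 (a point): Centre of slot 2 of the lip row (next to the raised lip), level with the top of the deck, 32 mm above the bench; slots count from 0 at the rack's -y end. Slot 72 mm long along the rack's y, 38 mm wide along its x. Axes as the rack's.
- open_slot0 (a point): Centre of slot 0 of the open row (on the side without a lip), level with the top of the deck, 32 mm above the bench; slots count from 0 at the rack's -y end. Slot 72 mm long along the rack's y, 38 mm wide along its x. Axes as the rack's.
- open_slot1 (a point): Centre of slot 1 of the open row (on the side without a lip), level with the top of the deck, 32 mm above the bench; slots count from 0 at the rack's -y end. Slot 72 mm long along the rack's y, 38 mm wide along its x. Axes as the rack's.
- open_slot2 (a point): Centre of slot 2 of the open row (on the side without a lip), level with the top of the deck, 32 mm above the bench; slots count from 0 at the rack's -y end. Slot 72 mm long along the rack's y, 38 mm wide along its x. Axes as the rack's.
- tall_a_mid (a point): Centre, half-way up, of a tall post: 130 mm high overall: steel T-foot 66 (its x) x 32 (y) x 14 mm high, square wooden stem 20 x 20 mm on its centre with sides parallel to the foot's; about 0.25 kg, nearly all in the foot, so it stands by itself. Point on the stem's axis 65 mm above the foot's underside; x along the foot, y across it, z up the stem. At the start, if present, it stands on the bench. May be absent.
- tall_b_mid (a point): Centre, half-way up, of a tall post: 130 mm high overall: steel T-foot 66 (its x) x 32 (y) x 14 mm high, square wooden stem 20 x 20 mm on its centre with sides parallel to the foot's; about 0.25 kg, nearly all in the foot, so it stands by itself. Point on the stem's axis 65 mm above the foot's underside; x along the foot, y across it, z up the stem. At the start, if present, it stands on the bench. May be absent.
- tall_c_mid (a point): Centre, half-way up, of a tall post: 130 mm high overall: steel T-foot 66 (its x) x 32 (y) x 14 mm high, square wooden stem 20 x 20 mm on its centre with sides parallel to the foot's; about 0.25 kg, nearly all in the foot, so it stands by itself. Point on the stem's axis 65 mm above the foot's underside; x along the foot, y across it, z up the stem. At the start, if present, it is locked in the wrong row, on the rack's inner floor. May be absent.
- short_a_mid (a point): Centre, half-way up, of a short post: 85 mm high overall: steel T-foot 66 (its x) x 32 (y) x 14 mm high, square wooden stem 20 x 20 mm on its centre with sides parallel to the foot's; about 0.25 kg, nearly all in the foot, so it stands by itself. Point on the stem's axis 42.5 mm above the foot's underside; x along the foot, y across it, z up the stem. At the start, if present, it stands on the bench. May be absent.
- short_b_mid (a point): Centre, half-way up, of a short post: 85 mm high overall: steel T-foot 66 (its x) x 32 (y) x 14 mm high, square wooden stem 20 x 20 mm on its centre with sides parallel to the foot's; about 0.25 kg, nearly all in the foot, so it stands by itself. Point on the stem's axis 42.5 mm above the foot's underside; x along the foot, y across it, z up the stem. At the start, if present, it stands on the bench. May be absent.
- short_c_mid (a point): Centre, half-way up, of a short post: 85 mm high overall: steel T-foot 66 (its x) x 32 (y) x 14 mm high, square wooden stem 20 x 20 mm on its centre with sides parallel to the foot's; about 0.25 kg, nearly all in the foot, so it stands by itself. Point on the stem's axis 42.5 mm above the foot's underside; x along the foot, y across it, z up the stem. At the start, if present, it is locked in the wrong row, on the rack's inner floor. May be absent.
- dip_pot: Bystander: small aluminium dip pot, 56 mm across, 42 mm high, among the posts; origin at the centre of its underside.
- lunch_tin: Bystander: black insulated lunch tin 174 x 114 x 82 mm with a low handle; origin at the centre of its underside.
- bowl: Bystander: red silicone bowl 130 mm across, 45 mm high; origin at the centre of its underside.
- lid_cup: Bystander: white plastic cup with a grey snap lid, 78 mm across, 102 mm high; origin at the centre of its underside.
- jar: Bystander: glass jar 68 mm across, 100 mm high; origin at the centre of its underside.
- spoon: Bystander: spoon lying on the bench near the robot's right side; origin under it.

How it is judged:
At the end, for the whole second after the job is handed in: Every post that is present stands upright (within 0.1 rad) and at rest in a slot of its own row (tall: lip row, short: open row), its axis within 30 mm of the slot's centre, that is, anywhere in the slot, its foot below the deck and within 0.3 rad of square across the slot (((horizontal distance between tall_a_mid and lip_slot0 below 0.03 m and z of tall_a_mid in the frame of lip_slot0 below 0.047 m and angle between the x axis of tall_a_mid and the x axis of lip_slot0, either way round below 0.3 rad) or (horizontal distance between tall_a_mid and lip_slot1 below 0.03 m and z of tall_a_mid in the frame of lip_slot1 below 0.047 m and angle between the x axis of tall_a_mid and the x axis of lip_slot1, either way round below 0.3 rad) or (horizontal distance between tall_a_mid and lip_slot2 below 0.03 m and z of tall_a_mid in the frame of lip_slot2 below 0.047 m and angle between the x axis of tall_a_mid and the x axis of lip_slot2, either way round below 0.3 rad)) and angle between each of tall_a_mid, tall_b_mid, tall_c_mid, short_a_mid, short_b_mid, short_c_mid's own z axis and vertical below 0.1 rad and ((horizontal distance between tall_b_mid and lip_slot0 below 0.03 m and z of tall_b_mid in the frame of lip_slot0 below 0.047 m and angle between the x axis of tall_b_mid and the x axis of lip_slot0, either way round below 0.3 rad) or (horizontal distance between tall_b_mid and lip_slot1 below 0.03 m and z of tall_b_mid in the frame of lip_slot1 below 0.047 m and angle between the x axis of tall_b_mid and the x axis of lip_slot1, either way round below 0.3 rad) or (horizontal distance between tall_b_mid and lip_slot2 below 0.03 m and z of tall_b_mid in the frame of lip_slot2 below 0.047 m and angle between the x axis of tall_b_mid and the x axis of lip_slot2, either way round below 0.3 rad)) and ((horizontal distance between tall_c_mid and lip_slot0 below 0.03 m and z of tall_c_mid in the frame of lip_slot0 below 0.047 m and angle between the x axis of tall_c_mid and the x axis of lip_slot0, either way round below 0.3 rad) or (horizontal distance between tall_c_mid and lip_slot1 below 0.03 m and z of tall_c_mid in the frame of lip_slot1 below 0.047 m and angle between the x axis of tall_c_mid and the x axis of lip_slot1, either way round below 0.3 rad) or (horizontal distance between tall_c_mid and lip_slot2 below 0.03 m and z of tall_c_mid in the frame of lip_slot2 below 0.047 m and angle between the x axis of tall_c_mid and the x axis of lip_slot2, either way round below 0.3 rad)) and ((horizontal distance between short_a_mid and open_slot0 below 0.03 m and z of short_a_mid in the frame of open_slot0 below 0.025 m and angle between the x axis of short_a_mid and the x axis of open_slot0, either way round below 0.3 rad) or (horizontal distance between short_a_mid and open_slot1 below 0.03 m and z of short_a_mid in the frame of open_slot1 below 0.025 m and angle between the x axis of short_a_mid and the x axis of open_slot1, either way round below 0.3 rad) or (horizontal distance between short_a_mid and open_slot2 below 0.03 m and z of short_a_mid in the frame of open_slot2 below 0.025 m and angle between the x axis of short_a_mid and the x axis of open_slot2, either way round below 0.3 rad)) and ((horizontal distance between short_b_mid and open_slot0 below 0.03 m and z of short_b_mid in the frame of open_slot0 below 0.025 m and angle between the x axis of short_b_mid and the x axis of open_slot0, either way round below 0.3 rad) or (horizontal distance between short_b_mid and open_slot1 below 0.03 m and z of short_b_mid in the frame of open_slot1 below 0.025 m and angle between the x axis of short_b_mid and the x axis of open_slot1, either way round below 0.3 rad) or (horizontal distance between short_b_mid and open_slot2 below 0.03 m and z of short_b_mid in the frame of open_slot2 below 0.025 m and angle between the x axis of short_b_mid and the x axis of open_slot2, either way round below 0.3 rad)) and ((horizontal distance between short_c_mid and open_slot0 below 0.03 m and z of short_c_mid in the frame of open_slot0 below 0.025 m and angle between the x axis of short_c_mid and the x axis of open_slot0, either way round below 0.3 rad) or (horizontal distance between short_c_mid and open_slot1 below 0.03 m and z of short_c_mid in the frame of open_slot1 below 0.025 m and angle between the x axis of short_c_mid and the x axis of open_slot1, either way round below 0.3 rad) or (horizontal distance between short_c_mid and open_slot2 below 0.03 m and z of short_c_mid in the frame of open_slot2 below 0.025 m and angle between the x axis of short_c_mid and the x axis of open_slot2, either way round below 0.3 rad)) and linear speed of each of tall_a, tall_b, tall_c, short_a, short_b, short_c below 0.02 m/s); the robot touches nothing.
It fails at once if one of the other kitchen things is moved more than 4 cm (distance of any of dip_pot, lunch_tin, bowl, lid_cup, jar, spoon from where it was at the start of the episode above 0.04 m).
Of tall_a, tall_b, short_a, short_b only 3 to 4 are there at a start; the rules pass over those that are not, and their reading is None.
Of tall_c, short_c only 1 to 2 are there at a start; the rules pass over those that are not, and their reading is None.
At some moment in a run one of tall_a, tall_b, short_a, short_b may be knocked a few centimetres aside while the robot is not near it.
It also fails if it takes over 210 s, if anything falls off the work surface, if the arm or the gripper's body presses on something with over 40 N, if the wrist force passes 120 N, or if a joint passes its speed limit or range.

## Robot

A 6-joint arm with a two-finger parallel gripper is mounted at the origin on the work surface. World frame = base frame: x ahead of the robot, y to its left, z up, the work surface at z = 0. Lengths are in m, angles in rad, forces in N, time in s.
With the tool pointing down it reaches from about 0.275 to 0.775 m from the base axis. Payload 14.6 kg.
Tool frame: the origin (TCP) lies where the fingers leave the gripper's body, on its centre line; the fingertips stand 73 mm ahead of it and the grasp point (between the pads) lies 54 mm ahead of it (finger_overhang is the x of the fingertips in the tool frame, in m); x points along the fingers, y is the direction in which the jaws open and shut, and the axes are right-handed (so a half turn about x gives the same grasp; the last joint's range is limited). The gripper opens to 85 mm and grips with 20 to 120 N. Pads are 22 mm wide; open, the fingers measure 114 mm over their backs; the gripper's body (76 mm by 85 mm) begins 54 mm behind the grasp point. The pads swing forward as they close: fully open they stand 13 mm farther back than shut.
Start: joints at [-1.421, 0.263, -0.048, 1.259, 0, 1.415], TCP at [0.158, -0.501, 0.304] pointing down, gripper open.
Joint ranges: [-2.65, 2.65], [-0.89, 1.7], [-1.18, 1.37], [-2.13, 2.11], [-1.35, 1.29], [-3.14, 3.14]. Speed limits (rad/s): [1.89, 1.89, 2.57, 2.79, 3.14, 3.14].

## Interface

Orientations are given as [roll, pitch, yaw] about the fixed x, y, z axes, in that order (R = Rz(yaw) Ry(pitch) Rx(roll)).
In Python, from workcell import read_state, snapshot, camera_info, job_done, finger_overhang gives the robot as it stands.
- The arm moves only by the shell command python3 -m handwheel 'ROWS'. ROWS is JSON, a list that holds one entry, the list of rows, each a list of 7 numbers: the turn, a rotation vector about the world's x, y, z in rad, then the shift along the world's x, y, z in m, then the opening in per cent of the stroke, from 0 (shut) to 100 (fully open). In form: [[[ax, ay, az, tx, ty, tz, jaw], ...]]. A call has 1 to 8 rows; each row is the pose to reach, as a shift and turn from the pose commanded when the call began; what a row does not reach only later rows make up. A row lasts 1/12 s, in which the tool goes at most 41.7 mm and 7.16 degrees, less where a joint would pass 70% of its speed; a pose out of reach is approached as far as the arm can. A call with a gripper value outside its range is refused whole. The fingers move at their own pace and stop on an object; the grip force is fixed at half the most. Time passes only in rows, so rows that repeat a pose let the fingers close. It gives the time, the measured TCP pose, the force and the opening at its end, in the units of the state.
- read_state(): the state, without advancing time (a new reading comes with each control period).
- snapshot(name): name is "scene" or "top"; returns the picture (400x640x3 uint8, red, green, blue); there is no depth.
- camera_info(name): a dict with "fov_y" (degrees; the focal length in pixels is half the picture's height over the tangent of half this angle, whatever the lens; pixels are square), "cx", "cy" (the principal point, pixels), "R" (3x3) and "t" (3): a world point X has camera coordinates R X + t. Camera axes: x right, y down, z forward; pixel columns grow to the right and rows downward; lengths in m; the calibration is good to about 2 mm. A picture is of the moment at which its call begins. camera_info takes no time and is no camera call.
- job_done(): hands the job in, once; it reports no verdict.
The state is a dict: "clock": time; "qpos": joint angles; "qvel": joint speeds; "effort": joint torques, N m; "tcp_pos": TCP position; "ee_rot": TCP orientation; "contact_force": force on the tool from outside, world axes, zero at the start; "wrist_torque": the same for the moment, N m; "finger_gap": finger opening in m.
Only numpy, scipy, OpenCV 4.12 (cv2) and the standard library are available. Lean on these libraries where they do the work, as an engineer would, in place of code of your own. Each camera call takes 0.05 s, during which the arm holds its last target.

## Working session

There is one attempt and no reset: what is moved stays moved. The work goes in short steps, Python scripts to look and compute and a shell command to move; the robot and the scene stay as the last step left them, time stands still between calls to the robot, and variables do not carry over. Pictures are saved under pics/ and viewed, and the job is handed in when it is done.

```bash
mkdir -p pics; ls
python3 - <<'E'
from workcell import *
import cv2
for n in("scene","top"):
    im=snapshot(n); cv2.imwrite(f"pics/{n}0.png",im[:,:,::-1]); print(n,camera_info(n))
print(read_state(), finger_overhang)
E
```

```text
pics
scene {'fov_y': 56.20012983743146, 'cx': 319.1508095954582, 'cy': 193.19730034896426, 'R': array([[-0.1132462 ,  0.99329377, -0.02329756],
       [ 0.59331296,  0.04879831, -0.80349142],
       [-0.79696614, -0.10481509, -0.59486029]]), 't': array([ 0.09360858, -0.24628321,  1.49745592])}
top {'fov_y': 55.152564903564006, 'cx': 323.3832812645801, 'cy': 205.39695262158855, 'R': array([[ 0.00910054, -0.99977188,  0.0193226 ],
       [-0.99675915, -0.01061426, -0.07974038],
       [ 0.07992729, -0.0185343 , -0.99662837]]), 't': array([-0.0359214 ,  0.52358523,  1.08847496])}
{'clock': 0.1, 'qpos': array([-1.42131021e+00,  2.63441954e-01, -4.88533104e-02,  1.25940400e+00,
        8.19310826e-06,  1.41549565e+00]), 'qvel': array([-8.88315663e-04,  4.29656793e-04,  2.54945468e-03, -5.14206837e-05,
        1.50046658e-03, -9.61926613e-05]), 'effort': array([ 3.93221708e-03, -6.38571811e+01,  3.85064685e+01,  9.90765402e-03,
       -1.45696345e-04, -2.18042067e-05]), 'tcp_pos': array([ 0.15751683, -0.50062726,  0.30349774]), 'ee_rot': array([-1.73517054,  1.56989335,  1.7112089 ]), 'contact_force': array([-0.16955814, -0.68502905,  0.43504491]), 'wrist_torque': array([ 0.01022763,  0.03107551, -0.04948619]), 'finger_gap': 0.08499474140464487} 0.0726
```

View pics/scene0.png

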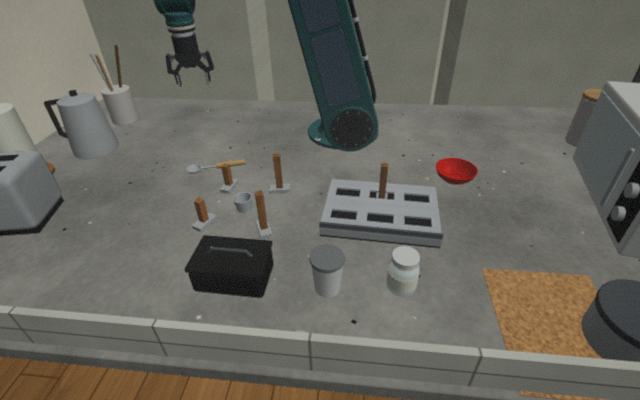

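View pics/top0.png

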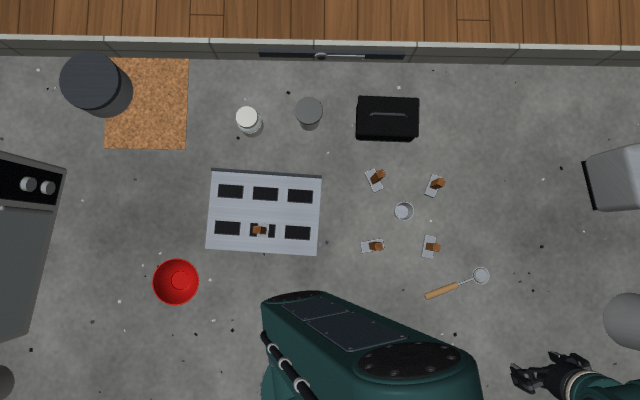

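Top view: rack at (265,212), with a tall post in the open row's middle slot (260,230). Bench posts are tall at (375,180) and (374,246), short at (434,185) and (431,246), with the dip pot at (403,211). I'll zoom in.

```bash
cat > h.py <<'E'
import numpy as np, cv2
from workcell import *
def cam(n):
    c=camera_info(n); f=200/np.tan(np.radians(c['fov_y']/2)); return c,f
def ray(n,u,v,z):
    c,f=cam(n); d=np.array([(u-c['cx'])/f,(v-c['cy'])/f,1]); R=np.array(c['R']); o=-R.T@c['t']; d=R.T@d
    return o+d*(z-o[2])/d[2]
def proj(n,X):
    c,f=cam(n); p=np.array(c['R'])@X+c['t']; return np.array([c['cx']+f*p[0]/p[2],c['cy']+f*p[1]/p[2]])
def shot(n,name):
    im=snapshot(n)[:,:,::-1].copy(); cv2.imwrite(f"pics/{name}.png",im); return im
def crop(im,x0,y0,x1,y1,name,k=4):
    cv2.imwrite(f"pics/{name}.png",cv2.resize(im[y0:y1,x0:x1],None,fx=k,fy=k,interpolation=cv2.INTER_CUBIC))
E
python3 - <<'E'
from h import *
a=cv2.imread('pics/top0.png'); b=cv2.imread('pics/scene0.png')
crop(a,200,155,340,265,'ta',5); crop(a,345,160,475,270,'tb',5); crop(b,180,145,340,245,'sb',5)
E
```

```text
(no output)
```

View pics/ta.png

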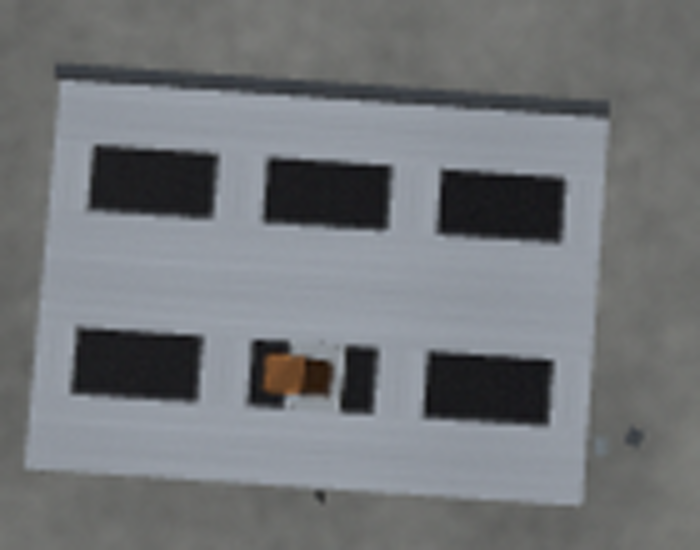

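View pics/tb.png

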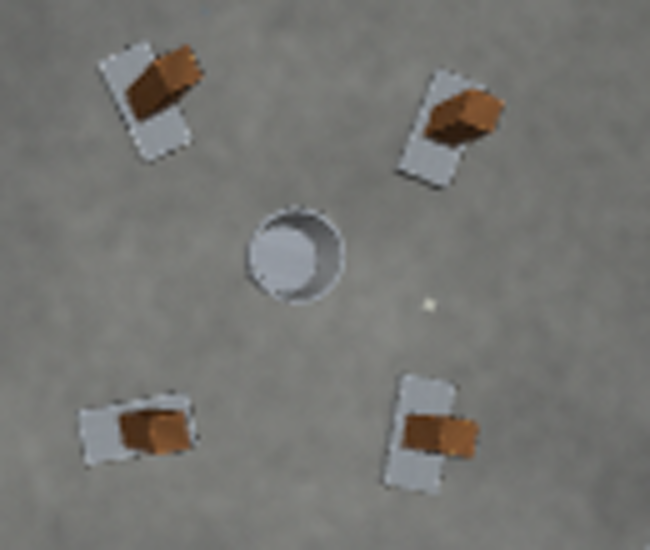

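View pics/sb.png

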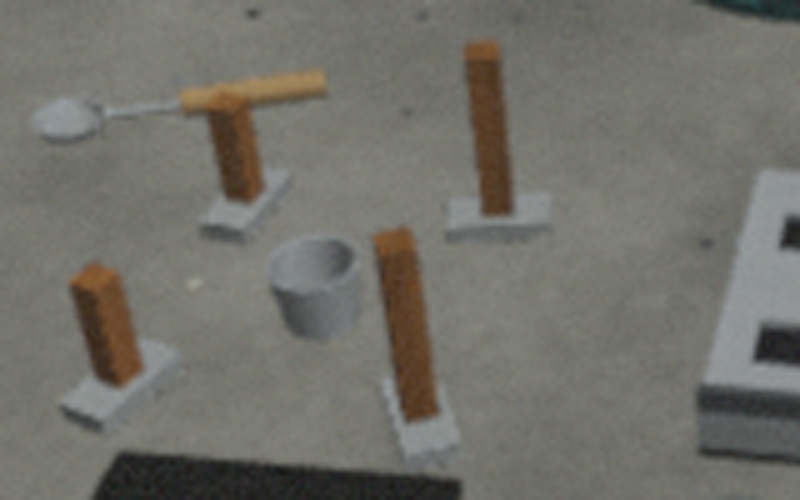

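```bash
cat > meas.py <<'E'
from h import *
def feet(im,box,zf=0.014):
    x0,y0,x1,y1=box; K=4
    c=cv2.resize(im[y0:y1,x0:x1],None,fx=K,fy=K,interpolation=cv2.INTER_CUBIC)
    hsv=cv2.cvtColor(c,cv2.COLOR_BGR2HSV); g=c.astype(int)
    wood=((hsv[:,:,0]<20)&(hsv[:,:,1]>120)).astype('u1')
    sil=((g[:,:,0]-g[:,:,2]>3)&(g[:,:,1]>125)).astype('u1')
    n,l,s,ce=cv2.connectedComponentsWithStats(sil|wood)
    out=[]
    for i in range(1,n):
        if s[i,4]<60*K*K: continue
        m=(l==i); w=m&(wood>0); f=m&(sil>0)
        if w.sum()<200: continue
        cs,_=cv2.findContours(f.astype('u1'),0,1); pts=np.vstack(cs)
        def tow(p,z): return ray('top',x0+(p[0]+.5)/K-.5,y0+(p[1]+.5)/K-.5,z)[:2]
        P=np.array([tow(p[0],zf) for p in pts])
        r=cv2.minAreaRect((P*1000).astype('f4'))
        b=cv2.boxPoints(r); e=b[1]-b[0]; e2=b[2]-b[1]; L=e if np.hypot(*e)>np.hypot(*e2) else e2
        yaw=np.degrees(np.arctan2(L[1],L[0])); yaw=(yaw+90)%180-90
        # stem top: bright wood, 
        V=hsv[:,:,2].astype(float); V[~w]=0
        th,_=cv2.threshold(hsv[:,:,2][w].reshape(-1,1),0,255,cv2.THRESH_OTSU)
        t=(w&(V>th)).astype('u1'); t=cv2.morphologyEx(t,cv2.MORPH_OPEN,np.ones((5,5)))
        mo=cv2.moments(t,True); tp=(mo['m10']/max(mo['m00'],1),mo['m01']/max(mo['m00'],1))
        print('foot c',np.round(r[0],1),'size',np.round(r[1],1),'yaw',round(yaw,1),'px',np.round([x0+ce[i][0]/K,y0+ce[i][1]/K],0),'stem if short',np.round(tow(tp,.085)*1000,1),'if tall',np.round(tow(tp,.130)*1000,1))
if __name__=='__main__':
    im=cv2.imread('pics/top0.png')
    feet(im,(345,155,475,270))
    # slots
    g=cv2.cvtColor(im,cv2.COLOR_BGR2GRAY)[155:265,200:335]; K=4
    g=cv2.resize(g,None,fx=K,fy=K,interpolation=cv2.INTER_CUBIC)
    def w(p,z): return ray('top',200+(p[0]+.5)/K-.5,155+(p[1]+.5)/K-.5,z)[:2]*1000
    for c in cv2.findContours((g<85).astype('u1'),0,1)[0]:
        if cv2.contourArea(c)<1500: continue
        P=np.array([w(p[0],.032) for p in c],'f4'); r=cv2.minAreaRect(P); print('slot',np.round(r[0],1),np.round(r[1],1),round(r[2],1))
    cs=cv2.findContours((g>130).astype('u1'),0,1)[0]; c=max(cs,key=cv2.contourArea)
    P=np.array([w(p[0],.032) for p in c],'f4'); r=cv2.minAreaRect(P); print('deck',r)
E
python3 meas.py
```

```text
Traceback (most recent call last):
  File "meas.py", line 28, in <module>
    feet(im,(345,155,475,270))
    ~~~~^^^^^^^^^^^^^^^^^^^^^^
  File "meas.py", line 14, in feet
    cs,_=cv2.findContours(f.astype('u1'),0,1); pts=np.vstack(cs)
                                                   ~~~~~~~~~^^^^
ValueError: need at least one array to concatenate
```

Run:
```python
import cv2
im=cv2.imread('pics/top0.png')
for p in [(370,171),(378,189),(433,190),(367,246),(405,212),(360,200),(420,180),(265,212),(260,230)]: print(p,im[p[1],p[0]])
```

```text
(370, 171) [148 142 137]
(378, 189) [147 141 136]
(433, 190) [150 145 139]
(367, 246) [149 144 139]
(405, 212) [159 150 145]
(360, 200) [116 119 118]
(420, 180) [115 119 118]
(265, 212) [159 151 146]
(260, 230) [34 55 84]
```

```bash
sed -i "s/connectedComponentsWithStats(sil|wood)/connectedComponentsWithStats(cv2.dilate(sil|wood,np.ones((7,7))))/; s/if w.sum()<200: continue/if w.sum()<200 or f.sum()<200: continue/" meas.py; python3 meas.py
```

```text
foot c [ 601.8 -177.8] size [66.5 33. ] yaw 24.5 px [375. 179.] stem if short [ 608.9 -185.2] if tall [ 601.4 -177.6]
foot c [ 588.7 -353.5] size [33.1 65.7] yaw -21.3 px [434. 185.] stem if short [ 588.2 -352.4] if tall [ 581.6 -337.6]
foot c [ 408.6 -337.8] size [33.  66.3] yaw -10.2 px [430. 247.] stem if short [ 408.6 -337.4] if tall [ 409.7 -323.3]
foot c [ 408.4 -173.1] size [37.1 67.8] yaw -78.8 px [372. 246.] stem if short [ 409.3 -179. ] if tall [ 410.4 -171.7]
slot [445.4  43.5] [71.7 38. ] 86.5
slot [452.2 155.6] [47.  37.4] 87.2
slot [457.3 243.1] [71.3 37.3] 86.7
slot [550.1  37.6] [71.3 38. ] 86.8
slot [556.2 137.3] [71.2 37.7] 87.3
slot [562. 237.] [71.2 37.4] 86.6Traceback (most recent call last):
  File "meas.py", line 35, in <module>
    P=np.array([w(p[0],.032) for p in c],'f4'); r=cv2.minAreaRect(P); print('slot',np.round(r[0],1),np.round(r[1],1),round(r[2],1))
                ~^^^^^^^^^^^
  File "meas.py", line 32, in w
    def w(p,z): return ray('top',200+(p[0]+.5)/K-.5,155+(p[1]+.5)/K-.5,z)[:2]*1000
                       ~~~^^^^^^^^^^^^^^^^^^^^^^^^^^^^^^^^^^^^^^^^^^^^^^^
  File "h.py", line 6, in ray
    c,f=cam(n); d=np.array([(u-c['cx'])/f,(v-c['cy'])/f,1]); R=np.array(c['R']); o=-R.T@c['t']; d=R.T@d
        ~~~^^^
  File "h.py", line 4, in cam
    c=camera_info(n); f=200/np.tan(np.radians(c['fov_y']/2)); return c,f
ValueError: time passes only in moves, steps and waits
```

```bash
python3 - <<'E'
import pickle
from workcell import *
pickle.dump({n:camera_info(n) for n in('scene','top')},open('cams.pkl','wb'))
from scipy.spatial.transform import Rotation as Ro
s=read_state(); R=Ro.from_euler('xyz',s['ee_rot']).as_matrix(); print(R.round(3)); import numpy as np
print('jaw yaw',np.degrees(np.arctan2(R[1,1],R[0,1])), 'q6-q1',np.degrees(s['qpos'][[0,5]]))
E
sed -i "s/c=camera_info(n);/c=CAMS[n];/; 2a import pickle\nCAMS=pickle.load(open('cams.pkl','rb'))" h.py
cat >> h.py <<'E'
def st(tx=None,ty=None,tz=None,yaw=None):
    from scipy.spatial.transform import Rotation as Ro
    s=read_state(); R=Ro.from_euler('xyz',s['ee_rot']).as_matrix(); y=np.degrees(np.arctan2(R[1,1],R[0,1]))
    print('t',round(s['clock'],2),'tcp',(s['tcp_pos']*1000).round(1),'yaw',round(y,1),'tool x',R[:,0].round(3),'q6',round(s['qpos'][5],2),'q',s['qpos'].round(2),'gap',round(s['finger_gap']*1000,1),'F',s['contact_force'].round(1))
    if tx is not None: print('shift',(np.array([tx,ty,tz])-s['tcp_pos']*1000).round(1),'turn z rad',np.round(np.radians((yaw-y+180)%360-180),3))
E
python3 meas.py | tail -2
python3 - <<'E'
from h import *
im=cv2.imread('pics/top0.png')[215:245,245:280]; hsv=cv2.cvtColor(im,cv2.COLOR_BGR2HSV)
w=((hsv[:,:,0]<20)&(hsv[:,:,1]>120)); t=w&(hsv[:,:,2]>110); ys,xs=np.nonzero(t); print(xs.mean()+245,ys.mean()+215,t.sum(),w.sum())
print(ray('top',xs.mean()+245,ys.mean()+215,.136))
st()
E
```

```text
[[-0.     0.3   -0.954]
 [ 0.001 -0.954 -0.3  ]
 [-1.    -0.001 -0.   ]]
jaw yaw -72.53699958557743 q6-q1 [-81.43507625  81.1019269 ]
slot [616.1 135.4] [319.7   9.9] 86.8
deck ((499.3064270019531, 140.3614044189453), (317.4347839355469, 222.9295654296875), 86.62133026123047)
255.3684210526316 228.5263157894737 19 84
[0.45307982 0.14606201 0.136     ]
t 0.1 tcp [ 157.5 -500.6  303.5] yaw -72.5 tool x [-0.     0.001 -1.   ] q6 1.42 q [-1.42  0.26 -0.05  1.26  0.    1.42] gap 85.0 F [-0.2 -0.7  0.4]
```

```bash
python3 -m handwheel '[[[0,0,0.122,0.111,0.081,-0.01,100],[0,0,0.122,0.15,0.108,-0.02,100],[0,0,0.122,0.20,0.14,-0.03,100],[0,0,0.122,0.222,0.161,-0.03,100],[0,0,0.122,0.222,0.161,-0.03,100],[0,0,0.122,0.222,0.161,-0.03,100],[0,0,0.122,0.222,0.161,-0.03,100],[0,0,0.122,0.222,0.161,-0.03,100]]]'
python3 -m handwheel '[[[0,0,0,0.222,0.162,-0.02,100],[0,0,0,0.222,0.162,-0.02,100],[0,0,0,0.222,0.162,-0.02,100],[0,0,0,0.222,0.162,-0.02,100],[0,0,0,0.222,0.162,-0.02,100],[0,0,0,0.222,0.162,-0.02,100],[0,0,0,0.222,0.162,-0.02,100],[0,0,0,0.222,0.162,-0.02,100]]]'
python3 - <<'E'
from h import *
import meas
st(601.8,-177.8,149,-65.5)
im=shot('top','top1'); meas.feet(im,(345,155,475,270)); s=shot('scene','sc1')
E
```

```text
clock: 0.77
tcp_pos: [0.3823, -0.3368, 0.2731]
ee_rot: [-1.915, 1.569, 1.657]
contact_force: [-0.7, -1.2, 0.3]
finger_gap: 0.0852
clock: 1.43
tcp_pos: [0.6043, -0.1751, 0.2525]
ee_rot: [-1.472, 1.57, 2.1]
contact_force: [0.3, 0.5, 0.0]
finger_gap: 0.0853
t 1.43 tcp [ 604.3 -175.1  252.5] yaw -65.3 tool x [-0.001  0.001 -1.   ] q6 2.3 q [-0.41  0.46  0.12  1.23  0.    2.3 ] gap 85.3 F [0.3 0.5 0. ]
shift [  -2.5   -2.7 -103.5] turn z rad -0.003
```

View pics/sc1.png

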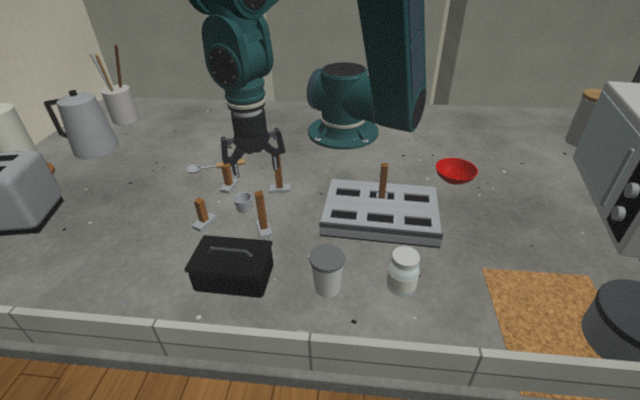

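The gripper is over the tall post at (265,212) and nothing has moved. I'll descend and grip.

```bash
python3 -m handwheel '[[[0,0,0,0,0,-0.04,100],[0,0,0,0,0,-0.07,100],[0,0,0,0,0,-0.09,100],[0,0,0,0,0,-0.101,100],[0,0,0,0,0,-0.101,100],[0,0,0,0,0,-0.101,100]]]'
python3 - <<'E'
from h import *
st(601.8,-177.8,149,-65.5)
E
python3 -m handwheel '[[[0,0,0,0,0,0,0],[0,0,0,0,0,0,0],[0,0,0,0,0,0,0],[0,0,0,0,0,0,0],[0,0,0,0,0,0,0],[0,0,0,0,0,0,0]]]'
python3 - <<'E'
from h import *
st(601.8,-177.8,149,-65.5); s=shot('scene','sc2'); crop(s,190,100,350,250,'sc2c',5)
E
```

```text
clock: 2.03
tcp_pos: [0.6007, -0.1787, 0.1531]
ee_rot: [-0.596, 1.57, 2.971]
contact_force: [-0.0, -1.2, 0.3]
finger_gap: 0.0853
t 2.03 tcp [ 600.7 -178.7  153.1] yaw -65.6 tool x [-0.001  0.    -1.   ] q6 2.3 q [-0.42  0.51 -0.07  0.99 -0.    2.3 ] gap 85.3 F [-0.  -1.2  0.3]
shift [ 1.1  0.9 -4.1] turn z rad 0.002
clock: 2.53
tcp_pos: [0.6018, -0.1779, 0.1533]
ee_rot: [2.036, 1.57, -0.679]
contact_force: [-0.1, -0.0, 2.3]
finger_gap: 0.0194
t 2.53 tcp [ 601.8 -177.9  153.3] yaw -65.5 tool x [ 0.001 -0.001 -1.   ] q6 2.3 q [-0.42  0.51 -0.07  0.99 -0.    2.3 ] gap 19.4 F [-0.1 -0.   2.3]
shift [ 0.   0.1 -4.3] turn z rad 0.001
```

View pics/sc2c.png

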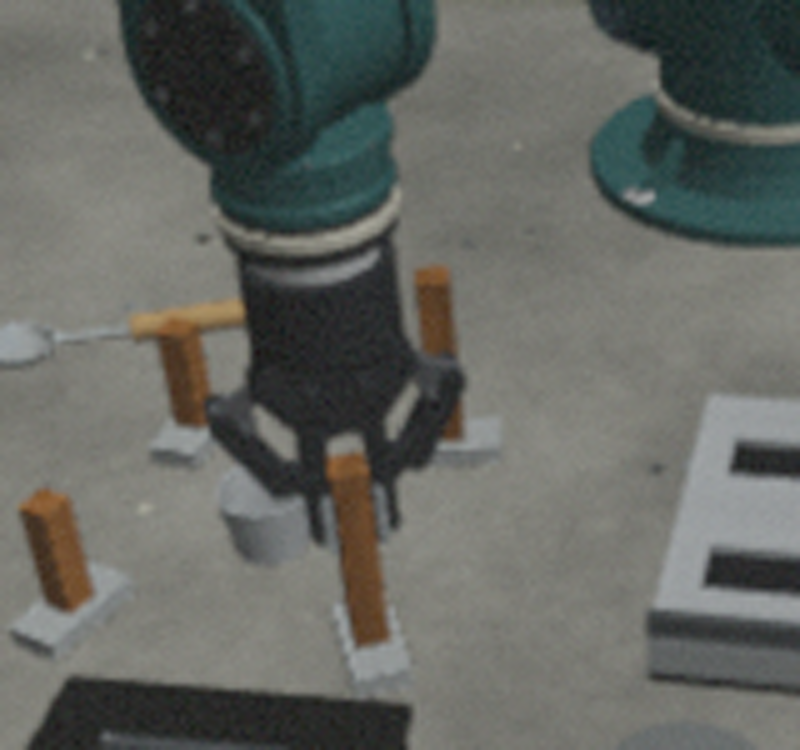

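Gripped (gap 19.4 mm) and upright. Lifting and moving above lip slot 2.

```bash
python3 -m handwheel '[[[0,0,0,0,0,0.04,0],[0,0,0,0,0,0.08,0],[0,0,0.12,0,0.03,0.1,0],[0,0,0.24,0,0.07,0.1,0],[0,0,0.36,-0.01,0.11,0.1,0],[0,0,0.48,-0.015,0.15,0.1,0],[0,0,0.60,-0.02,0.19,0.1,0],[0,0,0.70,-0.025,0.22,0.1,0]]]'
python3 -m handwheel '[[[0,0,0.12,-0.005,0.04,0,0],[0,0,0.24,-0.01,0.08,0,0],[0,0,0.36,-0.015,0.12,0,0],[0,0,0.384,-0.015,0.16,0,0],[0,0,0.384,-0.015,0.185,0,0],[0,0,0.384,-0.015,0.195,0,0],[0,0,0.384,-0.015,0.195,0,0],[0,0,0.384,-0.015,0.195,0,0]]]'
python3 - <<'E'
from h import *
st(562,237,205,-3.4); s=shot('scene','sc3'); crop(s,310,80,470,250,'sc3c',4)
E
```

```text
clock: 3.25
tcp_pos: [0.5756, 0.045, 0.2527]
ee_rot: [-1.864, 1.57, 2.411]
contact_force: [0.4, 0.3, -3.0]
finger_gap: 0.0191
clock: 3.92
tcp_pos: [0.5614, 0.2371, 0.2525]
ee_rot: [-0.873, 1.57, -2.504]
contact_force: [0.7, -0.6, -2.1]
finger_gap: 0.0194
t 3.92 tcp [561.4 237.1 252.5] yaw -3.4 tool x [-0.001 -0.001 -1.   ] q6 1.9 q [ 0.27  0.43  0.06  1.21 -0.    1.9 ] gap 19.4 F [ 0.7 -0.6 -2.1]
shift [  0.6  -0.1 -47.5] turn z rad -0.0
```

View pics/sc3c.png

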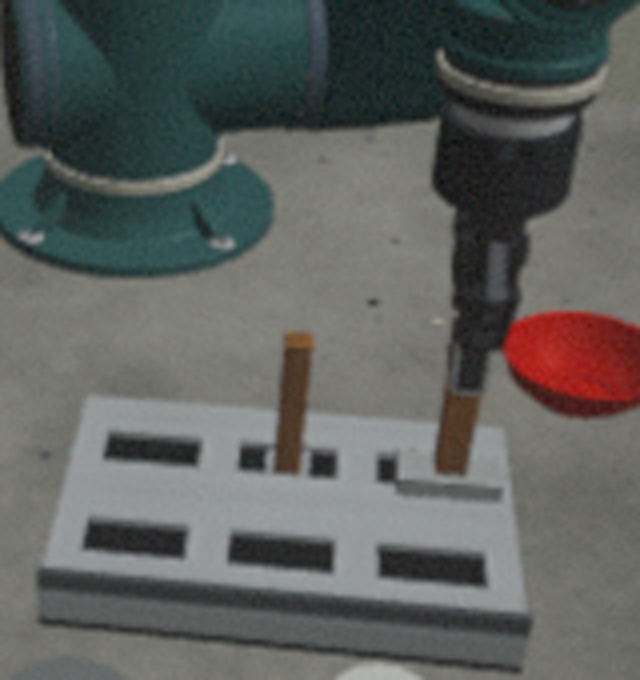

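Post is vertical and the foot is aligned with the slot at crop (430,565). Lowering in stages.

```bash
python3 -m handwheel '[[[0,0,0,0,0,-0.03,0],[0,0,0,0,0,-0.055,0],[0,0,0,0,0,-0.063,0],[0,0,0,0,0,-0.07,0],[0,0,0,0,0,-0.075,0],[0,0,0,0,0,-0.075,0],[0,0,0,0,0,-0.075,0]]]'
python3 - <<'E'
from h import *
st(562,237,159.5,-3.4); s=shot('scene','sc4'); crop(s,310,80,470,250,'sc4c',4)
E
```

```text
clock: 4.55
tcp_pos: [0.562, 0.237, 0.1787]
ee_rot: [1.863, 1.57, 0.232]
contact_force: [0.5, -0.0, -3.0]
finger_gap: 0.0192
t 4.55 tcp [562.  237.  178.7] yaw -3.5 tool x [ 0.001  0.    -1.   ] q6 1.9 q [ 0.27  0.47 -0.08  1.03 -0.    1.9 ] gap 19.2 F [ 0.5 -0.  -3. ]
shift [  0.   -0.  -19.2] turn z rad 0.001
```

View pics/sc4c.png

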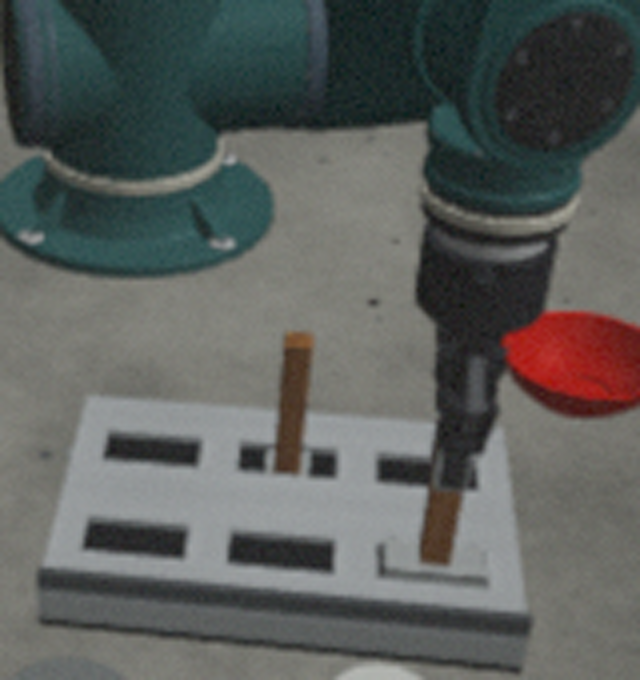

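It entered without contact. Lowering to just above the floor, then turning.

```bash
python3 -m handwheel '[[[0,0,0,0,0,-0.01,0],[0,0,0,0,0,-0.017,0],[0,0,0,0,0,-0.017,0],[0,0,0,0,0,-0.017,0]]]'
python3 -m handwheel '[[[0,0,0.12,0,0,0,0],[0,0,0.24,0,0,0,0],[0,0,0.36,0,0,0,0],[0,0,0.48,0,0,0,0],[0,0,0.60,0,0,0,0],[0,0,0.72,0,0,0,0],[0,0,0.785,0,0,0,0],[0,0,0.785,0,0,0,0]]]'
python3 -m handwheel '[[[0,0,0.12,0,0,0,0],[0,0,0.24,0,0,0,0],[0,0,0.36,0,0,0,0],[0,0,0.48,0,0,0,0],[0,0,0.60,0,0,0,0],[0,0,0.72,0,0,0,0],[0,0,0.785,0,0,0,0],[0,0,0.785,0,0,0,0]]]'
python3 - <<'E'
from h import *
st(562,237,159.5,86.6); s=shot('scene','sc5'); crop(s,310,80,470,250,'sc5c',4)
E
```

```text
clock: 4.93
tcp_pos: [0.5613, 0.2372, 0.1604]
ee_rot: [-1.224, 1.57, -2.854]
contact_force: [-0.1, 0.1, -2.5]
finger_gap: 0.0194
clock: 5.6
tcp_pos: [0.5615, 0.2372, 0.161]
ee_rot: [-1.831, 1.571, -2.674]
contact_force: [0.4, -0.8, -3.3]
finger_gap: 0.0193
clock: 6.27
tcp_pos: [0.5615, 0.2372, 0.1609]
ee_rot: [-2.858, 1.571, -2.918]
contact_force: [-1.1, 1.0, -3.5]
finger_gap: 0.0191
t 6.27 tcp [561.5 237.2 160.9] yaw 86.6 tool x [-0. -0. -1.] q6 0.33 q [ 0.27  0.48 -0.11  0.98  0.    0.33] gap 19.1 F [-1.1  1.  -3.5]
shift [ 0.5 -0.2 -1.4] turn z rad 0.001
```

View pics/sc5c.png

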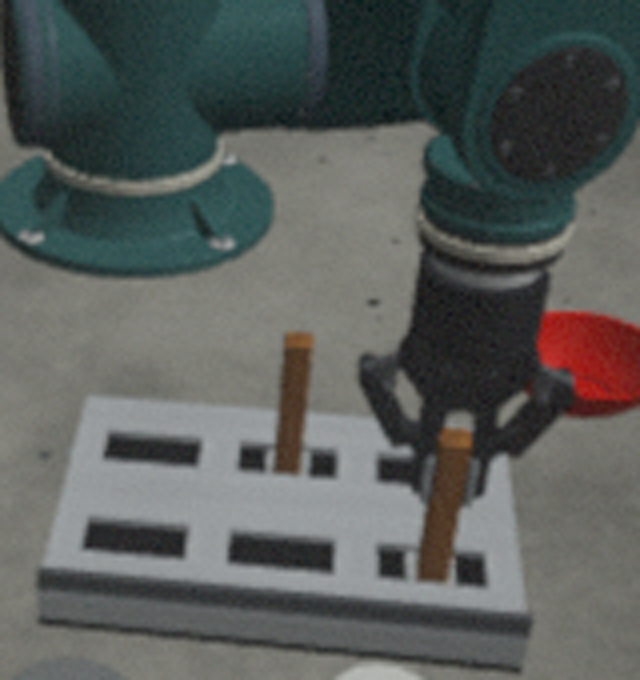

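The foot now lies across the slot. Setting it down, releasing, rising and moving over the locked post, with a look before descending.

```bash
python3 -m handwheel '[[[0,0,0,0,0,-0.0015,0],[0,0,0,0,0,-0.0015,0],[0,0,0,0,0,-0.0015,100],[0,0,0,0,0,-0.0015,100],[0,0,0,0,0,-0.0015,100],[0,0,0,0,0,-0.0015,100]]]'
python3 -m handwheel '[[[0,0,0,0,0,0.03,100],[0,0,0,0,0,0.07,100],[0,0,0,0,0,0.11,100],[0,0,0,0,0,0.13,100],[0,0,0,0,0,0.13,100],[0,0,0,0,0,0.13,100]]]'
python3 - <<'E'
from h import *
import meas
st(453,146,159.5,86.6); s=shot('scene','sc6'); crop(s,310,80,470,250,'sc6c',4); s=shot('top','top6'); crop(s,200,150,350,270,'top6c',5)
meas.feet(s,(345,155,475,270))
E
```

```text
clock: 6.82
tcp_pos: [0.5616, 0.2372, 0.1595]
ee_rot: [0.256, 1.571, 0.195]
contact_force: [-0.2, 0.3, 0.3]
finger_gap: 0.067
clock: 7.32
tcp_pos: [0.5619, 0.2373, 0.2904]
ee_rot: [0.315, 1.568, 0.254]
contact_force: [-0.8, -0.2, -0.2]
finger_gap: 0.0854
t 7.32 tcp [561.9 237.3 290.4] yaw 86.5 tool x [ 0.002  0.001 -1.   ] q6 0.33 q [ 0.27  0.41  0.14  1.3  -0.    0.33] gap 85.4 F [-0.8 -0.2 -0.2]
shift [-108.9  -91.3 -130.9] turn z rad 0.002
foot c [ 588.5 -353.5] size [34.4 66.4] yaw -21.9 px [434. 185.] stem if short [ 588.2 -352.5] if tall [ 581.6 -337.7]
foot c [ 406.9 -347.3] size [53.7 66.6] yaw -10.5 px [430. 247.] stem if short [ 408.5 -337.4] if tall [ 409.6 -323.2]
foot c [ 408.5 -173. ] size [37.  67.9] yaw -79.3 px [372. 246.] stem if short [ 409.3 -179. ] if tall [ 410.4 -171.7]
```

View pics/sc6c.png

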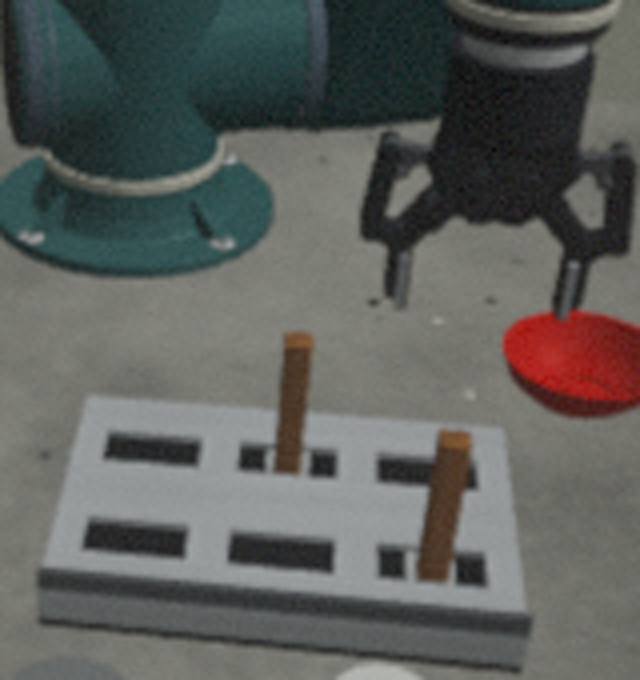

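View pics/top6c.png

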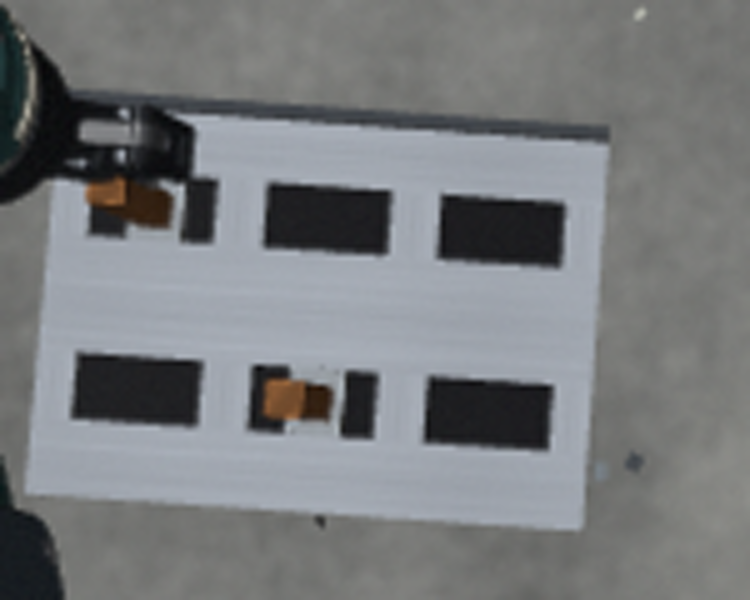

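Run:
```python
from h import *
im=cv2.imread('pics/top6.png'); K=5
c=cv2.resize(im[215:245,243:285],None,fx=K,fy=K,interpolation=cv2.INTER_CUBIC); hsv=cv2.cvtColor(c,cv2.COLOR_BGR2HSV)
w=((hsv[:,:,0]<20)&(hsv[:,:,1]>100)); 
for th in(90,100,110):
    t=(w&(hsv[:,:,2]>th)).astype('u1'); r=cv2.minAreaRect(np.argwhere(t)[:,::-1].astype('f4')); p=np.array(r[0]); p=243+(p[0]+.5)/K-.5,215+(p[1]+.5)/K-.5
    print(th,p,r[1],r[2],ray('top',*p,.136)*1000)
```

```text
90 (np.float64(256.32284393310545), np.float64(229.28020324707032)) (38.75839614868164, 39.18587875366211) 4.085616588592529 [451.16482246 143.56682067 136.        ]
100 (np.float64(256.38647003173827), np.float64(229.2758819580078)) (37.65798568725586, 39.1152229309082) 4.398705005645752 [451.177473  143.4037281 136.       ]
110 (np.float64(256.37235260009766), np.float64(229.35941009521486)) (35.740570068359375, 38.1181640625) 4.39870548248291 [450.96241859 143.43503002 136.        ]
```

```bash
python3 -m handwheel '[[[0,0,0,-0.03,-0.026,0,100],[0,0,0,-0.06,-0.051,0,100],[0,0,0,-0.09,-0.077,0,100],[0,0,0,-0.1105,-0.094,0,100],[0,0,0,-0.1105,-0.094,0,100],[0,0,0,-0.1105,-0.094,-0.03,100],[0,0,0,-0.1105,-0.094,-0.07,100],[0,0,0,-0.1105,-0.094,-0.1,100]]]'
python3 -m handwheel '[[[0,0,0,0,0,-0.02,100],[0,0,0,0,0,-0.03,100],[0,0,0,0,0,-0.03,100],[0,0,0,0,0,-0.03,0],[0,0,0,0,0,-0.03,0],[0,0,0,0,0,-0.03,0],[0,0,0,0,0,-0.03,0],[0,0,0,0,0,-0.03,0]]]'
python3 -m handwheel '[[[0,0,0,0,0,0,0],[0,0,0,0,0,0,0],[0,0,0,0,0,0.001,0]]]'
python3 - <<'E'
from h import *
st(451.2,143.5,160.5,86.6); s=shot('scene','sc7'); crop(s,310,80,470,250,'sc7c',4)
E
```

```text
clock: 8.08
tcp_pos: [0.4503, 0.1431, 0.1868]
ee_rot: [-3.013, 1.57, -3.074]
contact_force: [0.3, 1.0, -0.4]
finger_gap: 0.0854
clock: 8.75
tcp_pos: [0.4513, 0.1432, 0.1599]
ee_rot: [0.168, 1.57, 0.107]
contact_force: [0.8, -0.3, -0.2]
finger_gap: 0.0255
clock: 9.0
tcp_pos: [0.4511, 0.1432, 0.1606]
ee_rot: [0.04, 1.57, -0.021]
contact_force: [-0.5, -0.8, -2.0]
finger_gap: 0.0193
t 9.0 tcp [451.1 143.2 160.6] yaw 86.5 tool x [ 0. -0. -1.] q6 0.2 q [ 0.13  0.27 -0.45  0.85 -0.    0.2 ] gap 19.3 F [-0.5 -0.8 -2. ]
shift [ 0.1  0.3 -0.1] turn z rad 0.001
```

View pics/sc7c.png

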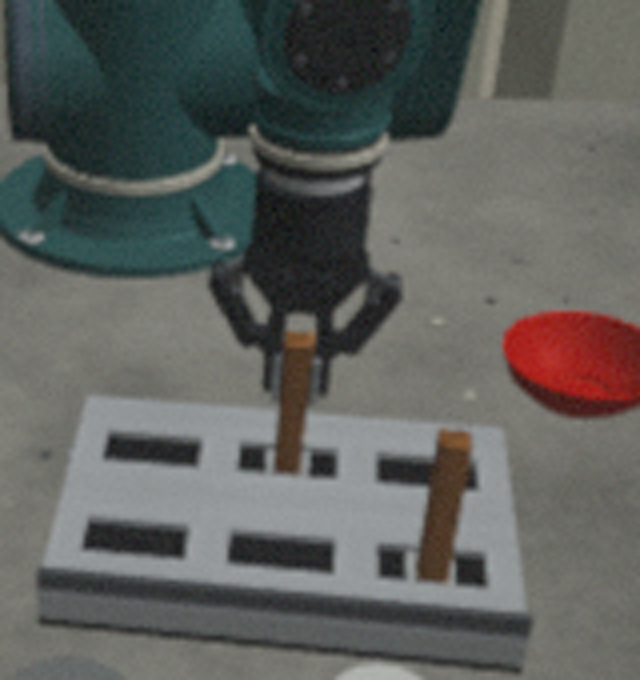

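Gripped (19.3 mm), weight taken. Turning back a quarter, then a partial lift as a check.

```bash
python3 -m handwheel '[[[0,0,-0.12,0,0,0,0],[0,0,-0.24,0,0,0,0],[0,0,-0.36,0,0,0,0],[0,0,-0.48,0,0,0,0],[0,0,-0.60,0,0,0,0],[0,0,-0.72,0,0,0,0],[0,0,-0.785,0,0,0,0],[0,0,-0.785,0,0,0,0]]]'
python3 -m handwheel '[[[0,0,-0.12,0,0,0,0],[0,0,-0.24,0,0,0,0],[0,0,-0.36,0,0,0,0],[0,0,-0.48,0,0,0,0],[0,0,-0.60,0,0,0,0],[0,0,-0.72,0,0,0,0],[0,0,-0.785,0,0,0,0],[0,0,-0.785,0,0,0,0]]]'
python3 -m handwheel '[[[0,0,0,0,0,0.003,0],[0,0,0,0,0,0.006,0],[0,0,0,0,0,0.009,0],[0,0,0,0,0,0.012,0],[0,0,0,0,0,0.012,0]]]'
python3 - <<'E'
from h import *
st(451.2,143.5,160.5,-3.4); s=shot('scene','sc8'); crop(s,310,80,470,250,'sc8c',4)
E
```

```text
clock: 9.72
tcp_pos: [0.4509, 0.1432, 0.1603]
ee_rot: [-2.25, 1.57, -3.099]
contact_force: [0.2, 0.4, -2.8]
finger_gap: 0.0194
clock: 10.38
tcp_pos: [0.4509, 0.1432, 0.1603]
ee_rot: [-1.417, 1.571, -3.048]
contact_force: [0.2, -0.3, -3.0]
finger_gap: 0.0192
clock: 10.8
tcp_pos: [0.4513, 0.1432, 0.1731]
ee_rot: [1.791, 1.57, 0.161]
contact_force: [1.3, 0.1, -3.0]
finger_gap: 0.0195
t 10.8 tcp [451.3 143.2 173.1] yaw -3.4 tool x [ 0.001  0.    -1.   ] q6 1.76 q [ 0.13  0.26 -0.43  0.88  0.    1.76] gap 19.5 F [ 1.3  0.1 -3. ]
shift [ -0.1   0.3 -12.6] turn z rad -0.0
```

View pics/sc8c.png

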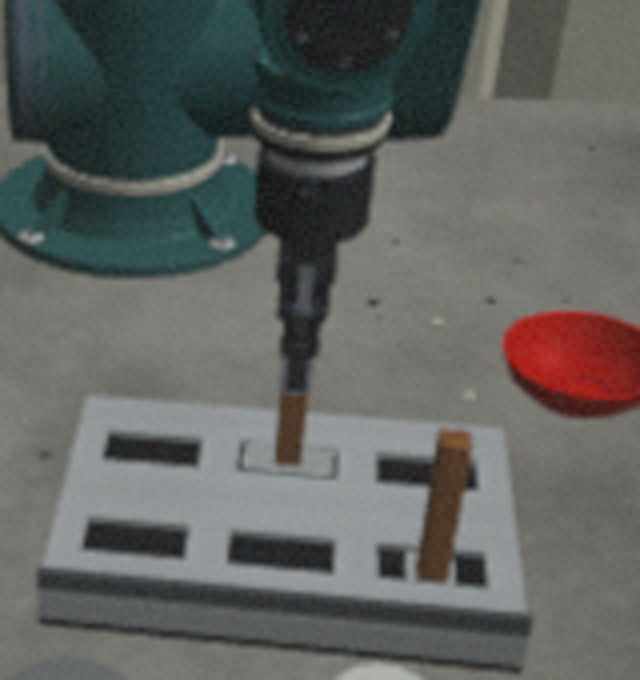

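The foot is lined up in the slot and rising freely. Lift out, shift to lip slot 1, lower.

```bash
python3 -m handwheel '[[[0,0,0,0,0,0.02,0],[0,0,0,0,0,0.045,0],[0,0,0,0.02,-0.001,0.05,0],[0,0,0,0.05,-0.003,0.05,0],[0,0,0,0.08,-0.005,0.05,0],[0,0,0,0.1047,-0.006,0.05,0],[0,0,0,0.1047,-0.006,0.05,0],[0,0,0,0.1047,-0.006,0.05,0]]]'
python3 - <<'E'
from h import *
st(556,137.2,161,-3.4)
E
python3 -m handwheel '[[[0,0,0,0,0,-0.02,0],[0,0,0,0,0,-0.03,0],[0,0,0,0,0,-0.037,0],[0,0,0,0,0,-0.044,0],[0,0,0,0,0,-0.047,0],[0,0,0,0,0,-0.047,0]]]'
python3 - <<'E'
from h import *
st(556,137.2,161,-3.4); s=shot('scene','sc9'); crop(s,310,80,470,250,'sc9c',4)
E
```

```text
clock: 11.52
tcp_pos: [0.5565, 0.137, 0.2216]
ee_rot: [-1.405, 1.57, -3.036]
contact_force: [-1.0, 1.6, -2.7]
finger_gap: 0.0193
t 11.52 tcp [556.5 137.  221.6] yaw -3.4 tool x [-0.001 -0.    -1.   ] q6 1.73 q [ 0.1   0.38 -0.1   1.09 -0.    1.73] gap 19.3 F [-1.   1.6 -2.7]
shift [ -0.5   0.2 -60.6] turn z rad 0.001
clock: 12.02
tcp_pos: [0.5554, 0.1372, 0.175]
ee_rot: [-1.427, 1.57, -3.058]
contact_force: [-0.3, 0.1, -3.2]
finger_gap: 0.0196
t 12.02 tcp [555.4 137.2 175. ] yaw -3.4 tool x [-0.001 -0.    -1.   ] q6 1.73 q [ 0.1   0.41 -0.19  0.98  0.    1.73] gap 19.6 F [-0.3  0.1 -3.2]
shift [  0.6  -0.  -14. ] turn z rad 0.001
```

View pics/sc9c.png

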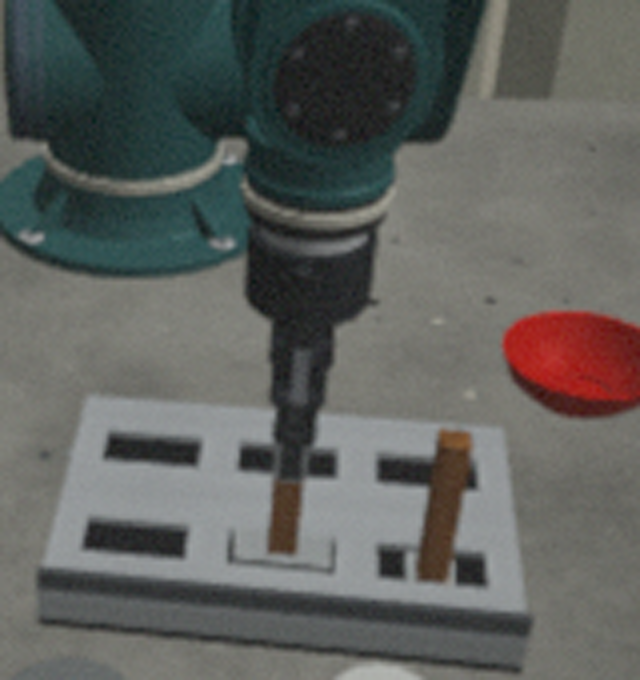

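```bash
python3 -m handwheel '[[[0,0,0,0,0,-0.008,0],[0,0,0,0,0,-0.0135,0],[0,0,0,0,0,-0.0135,0],[0,0,0,0,0,-0.0135,0]]]'
python3 -m handwheel '[[[0,0,0.12,0,0,0,0],[0,0,0.24,0,0,0,0],[0,0,0.36,0,0,0,0],[0,0,0.48,0,0,0,0],[0,0,0.60,0,0,0,0],[0,0,0.72,0,0,0,0],[0,0,0.785,0,0,0,0],[0,0,0.785,0,0,0,0]]]'
python3 -m handwheel '[[[0,0,0.12,0,0,0,0],[0,0,0.24,0,0,0,0],[0,0,0.36,0,0,0,0],[0,0,0.48,0,0,0,0],[0,0,0.60,0,0,0,0],[0,0,0.72,0,0,0,0],[0,0,0.785,0,0,0,0],[0,0,0.785,0,0,0,0]]]'
python3 -m handwheel '[[[0,0,0,0,0,-0.0015,0],[0,0,0,0,0,-0.0015,0],[0,0,0,0,0,-0.0015,100],[0,0,0,0,0,-0.0015,100],[0,0,0,0,0,-0.0015,100],[0,0,0,0,0,-0.0015,100]]]'
python3 -m handwheel '[[[0,0,0,0,0,0.03,100],[0,0,0,0,0,0.07,100],[0,0,0,0,0,0.11,100],[0,0,0,0,0,0.12,100],[0,0,0,0,0,0.12,100],[0,0,0,0,0,0.12,100]]]'
python3 - <<'E'
from h import *
import meas
s=shot('scene','sc10'); crop(s,180,80,470,250,'sc10c',2.7); s=shot('top','top10')
meas.feet(s,(345,155,475,270))
st(410,-172.,151,101)
E
```

```text
clock: 12.4
tcp_pos: [0.5555, 0.1372, 0.1615]
ee_rot: [-1.43, 1.57, -3.061]
contact_force: [-0.6, 0.1, -3.0]
finger_gap: 0.019
clock: 13.07
tcp_pos: [0.5558, 0.1372, 0.1621]
ee_rot: [0.927, 1.571, 0.085]
contact_force: [0.5, -0.0, -2.2]
finger_gap: 0.0191
clock: 13.73
tcp_pos: [0.5558, 0.1372, 0.162]
ee_rot: [0.194, 1.571, 0.134]
contact_force: [0.3, -0.2, -2.9]
finger_gap: 0.0195
clock: 14.23
tcp_pos: [0.5559, 0.1372, 0.1605]
ee_rot: [0.117, 1.57, 0.055]
contact_force: [-0.1, -0.1, -0.1]
finger_gap: 0.067
clock: 14.73
tcp_pos: [0.5559, 0.1372, 0.2806]
ee_rot: [0.13, 1.57, 0.069]
contact_force: [0.6, 0.4, -0.7]
finger_gap: 0.0853
foot c [ 588.4 -353.5] size [34.2 66.3] yaw -21.5 px [434. 185.] stem if short [ 588.3 -352.5] if tall [ 581.7 -337.7]
foot c [ 406.8 -347.2] size [53.6 66.9] yaw -10.4 px [430. 247.] stem if short [ 408.5 -337.4] if tall [ 409.7 -323.3]
foot c [ 408.3 -173. ] size [37.5 68. ] yaw -78.8 px [372. 246.] stem if short [ 409.3 -179.1] if tall [ 410.4 -171.8]
t 14.83 tcp [555.4 137.1 279.2] yaw 86.5 tool x [-0.002 -0.    -1.   ] q6 0.16 q [ 0.1   0.35  0.02  1.24 -0.    0.16] gap 85.5 F [0.1 1.1 0.5]
shift [-145.4 -309.1 -128.2] turn z rad 0.253
```

View pics/sc10c.png

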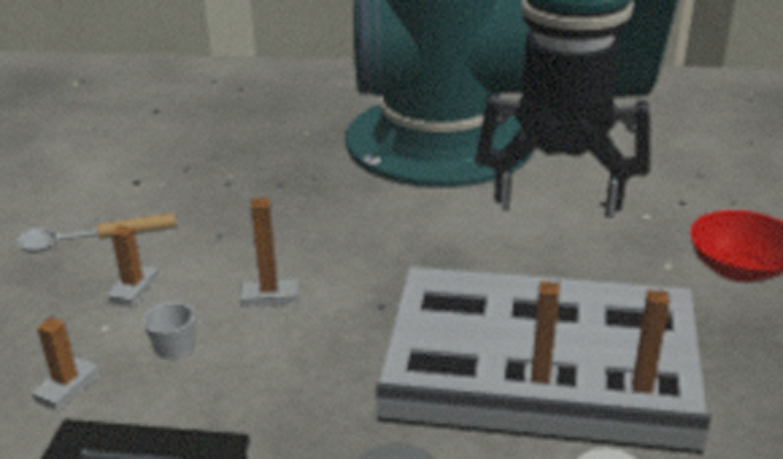

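View pics/top10.png

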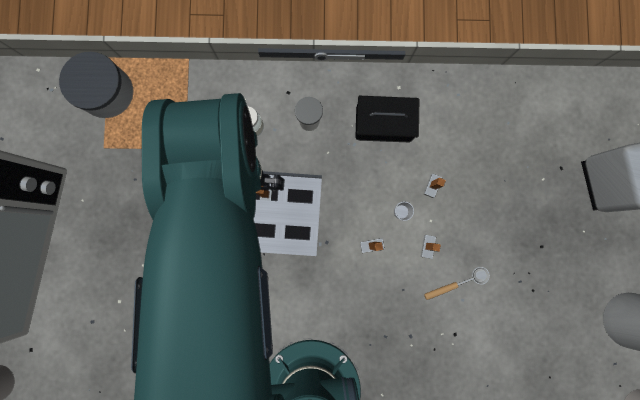

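Two talls are locked in lip slots 1 and 2, and the bench posts are unmoved. Going to the next tall post.

```bash
python3 -m handwheel '[[[0,0,0.06,-0.018,-0.038,0,100],[0,0,0.12,-0.035,-0.075,0,100],[0,0,0.18,-0.053,-0.113,0,100],[0,0,0.24,-0.07,-0.15,0,100],[0,0,0.253,-0.088,-0.188,0,100],[0,0,0.253,-0.106,-0.225,0,100],[0,0,0.253,-0.124,-0.262,0,100],[0,0,0.253,-0.142,-0.299,0,100]]]'
python3 -m handwheel '[[[0,0,0,-0.0035,-0.010,-0.02,100],[0,0,0,-0.0035,-0.010,-0.05,100],[0,0,0,-0.0035,-0.010,-0.08,100],[0,0,0,-0.0035,-0.010,-0.11,100],[0,0,0,-0.0035,-0.010,-0.127,100],[0,0,0,-0.0035,-0.010,-0.127,100],[0,0,0,-0.0035,-0.010,-0.127,100]]]'
python3 - <<'E'
from h import *
st(410,-172.,153,101)
s=shot('scene','sc11'); crop(s,180,80,340,250,'sc11c',4)
E
```

```text
clock: 15.5
tcp_pos: [0.4121, -0.163, 0.2793]
ee_rot: [2.401, 1.569, 2.594]
contact_force: [0.4, -0.4, 0.9]
finger_gap: 0.0849
clock: 16.08
tcp_pos: [0.4095, -0.1714, 0.1526]
ee_rot: [2.374, 1.568, 2.567]
contact_force: [-0.4, -0.3, -0.2]
finger_gap: 0.0854
t 16.08 tcp [ 409.5 -171.4  152.6] yaw 101.0 tool x [-0.003  0.002 -1.   ] q6 -0.77 q [-0.58  0.24 -0.53  0.81 -0.   -0.77] gap 85.4 F [-0.4 -0.3 -0.2]
shift [ 0.5 -0.6  0.4] turn z rad -0.0
```

View pics/sc11c.png

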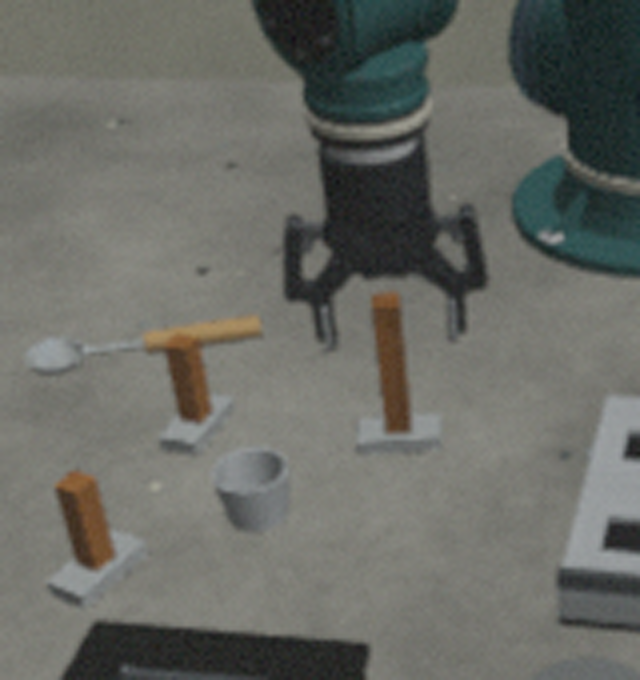

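```bash
python3 -m handwheel '[[[0,0,0,0,0,0,0],[0,0,0,0,0,0,0],[0,0,0,0,0,0,0],[0,0,0,0,0,0,0],[0,0,0,0,0,0,0],[0,0,0,0,0,0,0]]]'
python3 - <<'E'
from h import *
st(550.1,37.6,153,86.6)
E
python3 -m handwheel '[[[0,0,0,0,0,0.03,0],[0,0,0,0,0,0.06,0],[0,0,0,0,0,0.08,0],[0,0,-0.06,0.02,0.03,0.08,0],[0,0,-0.12,0.04,0.06,0.08,0],[0,0,-0.18,0.06,0.09,0.08,0],[0,0,-0.24,0.08,0.12,0.08,0],[0,0,-0.252,0.1,0.15,0.08,0]]]'
python3 -m handwheel '[[[0,0,0,0.02,0.03,0,0],[0,0,0,0.04,0.059,0,0],[0,0,0,0.04,0.059,0,0],[0,0,0,0.04,0.059,0,0],[0,0,0,0.04,0.059,0,0]]]'
python3 - <<'E'
from h import *
st(550.1,37.6,185,86.6)
s=shot('scene','sc12'); crop(s,310,80,470,250,'sc12c',4)
E
```

```text
clock: 16.63
tcp_pos: [0.4104, -0.1719, 0.1536]
ee_rot: [-0.951, 1.57, -0.759]
contact_force: [-0.3, -1.1, 2.4]
finger_gap: 0.0191
t 16.63 tcp [ 410.4 -171.9  153.6] yaw 101.0 tool x [ 0. -0. -1.] q6 -0.77 q [-0.58  0.23 -0.53  0.81 -0.   -0.77] gap 19.1 F [-0.3 -1.1  2.4]
shift [139.7 209.5  -0.6] turn z rad -0.252
clock: 17.3
tcp_pos: [0.5108, -0.0201, 0.2333]
ee_rot: [2.941, 1.571, 2.877]
contact_force: [1.0, -0.6, -2.9]
finger_gap: 0.0193
clock: 17.72
tcp_pos: [0.5499, 0.0372, 0.233]
ee_rot: [-2.916, 1.57, -2.975]
contact_force: [-0.6, -0.3, -2.7]
finger_gap: 0.0193
t 17.72 tcp [549.9  37.2 233. ] yaw 86.6 tool x [-0.001 -0.    -1.   ] q6 -0.02 q [-0.08  0.34 -0.13  1.1  -0.   -0.02] gap 19.3 F [-0.6 -0.3 -2.7]
shift [  0.2   0.4 -48. ] turn z rad -0.0
```

View pics/sc12c.png

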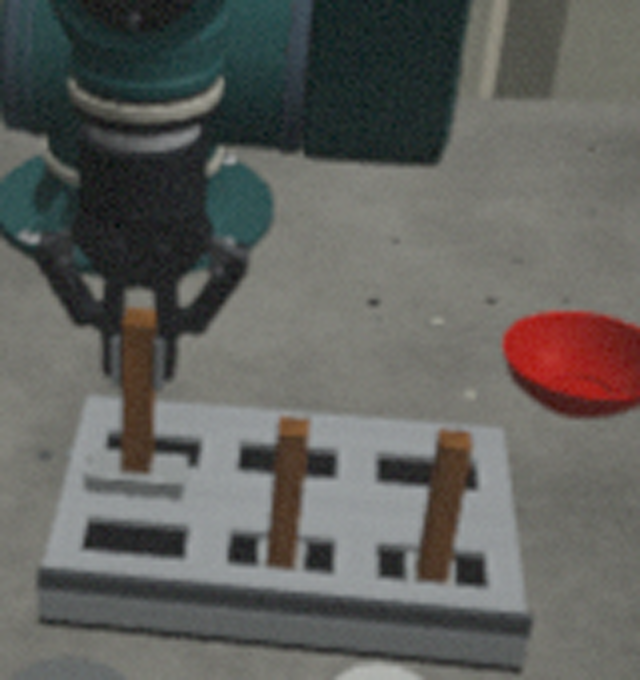

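```bash
python3 -m handwheel '[[[0,0,0,0.001,0,-0.03,0],[0,0,0,0.001,0,-0.04,0],[0,0,0,0.001,0,-0.046,0],[0,0,0,0.001,0,-0.052,0],[0,0,0,0.001,0,-0.058,0],[0,0,0,0.001,0,-0.058,0]]]'
python3 - <<'E'
from h import *
st(550.1,37.6,161,86.6)
s=shot('scene','sc13'); crop(s,310,80,470,250,'sc13c',4)
E
```

```text
clock: 18.27
tcp_pos: [0.551, 0.0368, 0.1749]
ee_rot: [-3.072, 1.57, -3.133]
contact_force: [0.5, 0.6, -3.1]
finger_gap: 0.0195
t 18.27 tcp [551.   36.8 174.9] yaw 86.5 tool x [-0.001 -0.    -1.   ] q6 -0.02 q [-0.08  0.38 -0.24  0.95 -0.   -0.02] gap 19.5 F [ 0.5  0.6 -3.1]
shift [ -0.9   0.8 -13.9] turn z rad 0.001
```

View pics/sc13c.png

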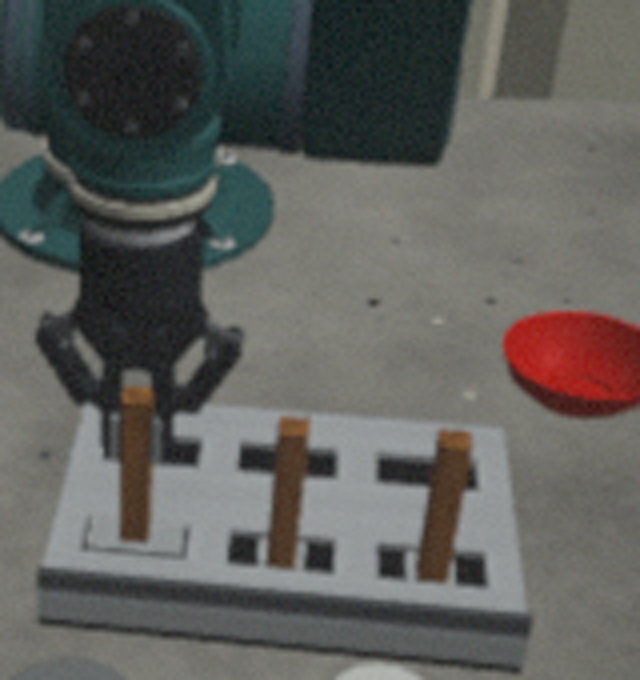

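```bash
python3 -m handwheel '[[[0,0,0,0,0,-0.008,0],[0,0,0,0,0,-0.0135,0],[0,0,0,0,0,-0.0135,0],[0,0,0,0,0,-0.0135,0]]]'
python3 -m handwheel '[[[0,0,-0.12,0,0,0,0],[0,0,-0.24,0,0,0,0],[0,0,-0.36,0,0,0,0],[0,0,-0.48,0,0,0,0],[0,0,-0.60,0,0,0,0],[0,0,-0.72,0,0,0,0],[0,0,-0.785,0,0,0,0],[0,0,-0.785,0,0,0,0]]]'
python3 -m handwheel '[[[0,0,-0.12,0,0,0,0],[0,0,-0.24,0,0,0,0],[0,0,-0.36,0,0,0,0],[0,0,-0.48,0,0,0,0],[0,0,-0.60,0,0,0,0],[0,0,-0.72,0,0,0,0],[0,0,-0.785,0,0,0,0],[0,0,-0.785,0,0,0,0]]]'
python3 -m handwheel '[[[0,0,0,0,0,-0.0015,0],[0,0,0,0,0,-0.0015,0],[0,0,0,0,0,-0.0015,100],[0,0,0,0,0,-0.0015,100],[0,0,0,0,0,-0.0015,100],[0,0,0,0,0,-0.0015,100]]]'
python3 -m handwheel '[[[0,0,0,0,0,0.03,100],[0,0,0,0,0,0.07,100],[0,0,0,0,0,0.1,100],[0,0,0,0,0,0.1,100],[0,0,0,0,0,0.1,100],[0,0,0,0,0,0.1,100]]]'
python3 - <<'E'
from h import *
import meas
s=shot('scene','sc14'); crop(s,180,80,470,250,'sc14c',2.7); s=shot('top','top14')
meas.feet(s,(345,155,475,270))
st(408.6,-337.6,115,-10.3)
E
```

```text
clock: 18.65
tcp_pos: [0.5511, 0.0372, 0.1616]
ee_rot: [-3.101, 1.57, 3.122]
contact_force: [-0.3, -1.2, -2.3]
finger_gap: 0.0191
clock: 19.32
tcp_pos: [0.5514, 0.0372, 0.1621]
ee_rot: [0.822, 1.57, -0.026]
contact_force: [0.4, 1.1, -1.8]
finger_gap: 0.019
clock: 19.98
tcp_pos: [0.5513, 0.0372, 0.162]
ee_rot: [1.675, 1.571, 0.045]
contact_force: [0.5, -0.3, -2.5]
finger_gap: 0.0192
clock: 20.48
tcp_pos: [0.5514, 0.0372, 0.1605]
ee_rot: [1.472, 1.57, -0.158]
contact_force: [-0.4, 0.0, -0.1]
finger_gap: 0.0667
clock: 20.98
tcp_pos: [0.5511, 0.0372, 0.26]
ee_rot: [-1.485, 1.571, -3.115]
contact_force: [-0.3, 1.0, -0.7]
finger_gap: 0.0856
foot c [ 588.5 -353.6] size [34.2 66. ] yaw -21.4 px [434. 185.] stem if short [ 588.3 -352.4] if tall [ 581.6 -337.7]
foot c [ 406.9 -347.1] size [52.6 66.5] yaw -9.9 px [430. 247.] stem if short [ 408.5 -337.4] if tall [ 409.7 -323.2]
t 21.08 tcp [550.8  37.2 259.3] yaw -3.4 tool x [-0.002  0.    -1.   ] q6 1.55 q [-0.08  0.33 -0.08  1.17 -0.    1.55] gap 85.7 F [0.5 0.2 0.4]
shift [-142.2 -374.8 -144.3] turn z rad -0.121
```

View pics/sc14c.png

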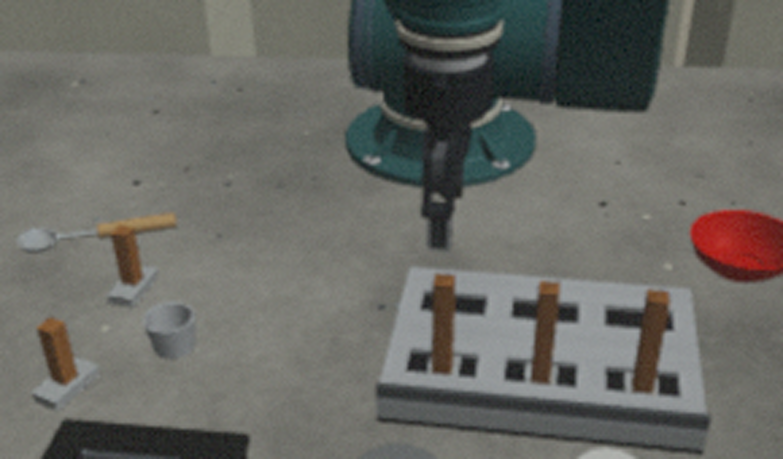

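All three talls are locked in the lip row. Now the short post at (408.5,-337.5).

```bash
python3 -m handwheel '[[[0,0,-0.06,-0.014,-0.038,0,100],[0,0,-0.121,-0.028,-0.075,0,100],[0,0,-0.121,-0.042,-0.113,0,100],[0,0,-0.121,-0.057,-0.15,0,100],[0,0,-0.121,-0.071,-0.188,0,100],[0,0,-0.121,-0.085,-0.225,0,100],[0,0,-0.121,-0.099,-0.262,0,100],[0,0,-0.121,-0.113,-0.299,0,100]]]'
python3 -m handwheel '[[[0,0,0,-0.014,-0.038,0,100],[0,0,0,-0.0295,-0.0755,0,100],[0,0,0,-0.0295,-0.0755,-0.03,100],[0,0,0,-0.0295,-0.0755,-0.07,100],[0,0,0,-0.0295,-0.0755,-0.11,100],[0,0,0,-0.0295,-0.0755,-0.14,100],[0,0,0,-0.0295,-0.0755,-0.141,100],[0,0,0,-0.0295,-0.0755,-0.141,100]]]'
python3 - <<'E'
from h import *
st(408.6,-337.5,118,-10.3)
s=shot('scene','sc15'); crop(s,150,80,310,250,'sc15c',4)
E
```

```text
clock: 21.75
tcp_pos: [0.4369, -0.2632, 0.2596]
ee_rot: [-2.099, 1.569, 2.434]
contact_force: [1.2, -0.2, 0.6]
finger_gap: 0.0856
clock: 22.42
tcp_pos: [0.408, -0.3365, 0.1184]
ee_rot: [-2.237, 1.567, 2.295]
contact_force: [-0.6, -0.3, 0.5]
finger_gap: 0.0855
t 22.42 tcp [ 408.  -336.5  118.4] yaw -10.3 tool x [-0.003  0.003 -1.   ] q6 0.91 q [-0.84  0.4  -0.38  0.79  0.    0.91] gap 85.5 F [-0.6 -0.3  0.5]
shift [ 0.6 -1.  -0.4] turn z rad 0.0
```

View pics/sc15c.png

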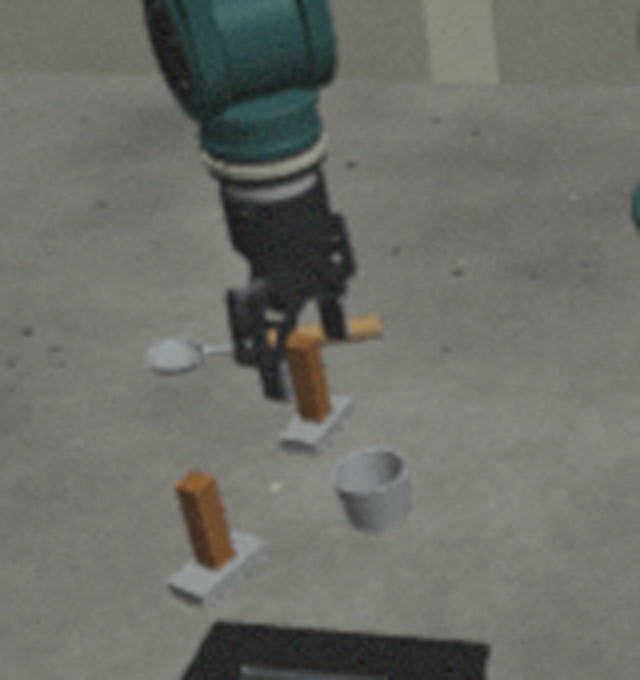

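```bash
python3 -m handwheel '[[[0,0,0,0,0,-0.002,0],[0,0,0,0,0,-0.002,0],[0,0,0,0,0,-0.002,0],[0,0,0,0,0,-0.002,0],[0,0,0,0,0,-0.002,0],[0,0,0,0,0,-0.002,0]]]'
python3 - <<'E'
from h import *
st(451.4,143.3,190,86.6)
E
python3 -m handwheel '[[[0,0,0,0,0,0.03,0],[0,0,0,0,0,0.06,0],[0,0,0,0,0,0.08,0],[0,0,0.12,0.005,0.03,0.09,0],[0,0,0.24,0.007,0.07,0.09,0],[0,0,0.36,0.01,0.11,0.09,0],[0,0,0.48,0.015,0.15,0.09,0],[0,0,0.60,0.02,0.19,0.09,0]]]'
python3 -m handwheel '[[[0,0,0.12,0.005,0.04,0,0],[0,0,0.24,0.007,0.08,0,0],[0,0,0.36,0.01,0.12,0,0],[0,0,0.48,0.015,0.16,0,0],[0,0,0.60,0.02,0.2,0,0],[0,0,0.72,0.0225,0.24,0,0],[0,0,0.84,0.0225,0.28,0,0],[0,0,0.96,0.0225,0.29,0,0]]]'
python3 - <<'E'
from h import *
st(451.4,143.3,190,86.6)
s=shot('scene','sc16'); crop(s,310,80,470,250,'sc16c',4)
E
```

```text
clock: 22.97
tcp_pos: [0.409, -0.3375, 0.118]
ee_rot: [1.015, 1.57, -0.736]
contact_force: [-0.5, 0.5, 5.6]
finger_gap: 0.0194
t 22.97 tcp [ 409.  -337.5  118. ] yaw -10.3 tool x [ 0.001 -0.001 -1.   ] q6 0.91 q [-0.84  0.4  -0.38  0.79  0.    0.91] gap 19.4 F [-0.5  0.5  5.6]
shift [ 42.4 480.8  72. ] turn z rad 1.691
clock: 23.63
tcp_pos: [0.4283, -0.1456, 0.2075]
ee_rot: [0.857, 1.571, -0.288]
contact_force: [0.6, 0.0, -2.6]
finger_gap: 0.0194
clock: 24.3
tcp_pos: [0.4507, 0.147, 0.2074]
ee_rot: [1.73, 1.57, 1.549]
contact_force: [-0.4, -0.3, -1.9]
finger_gap: 0.0194
t 24.3 tcp [450.7 147.  207.4] yaw 79.6 tool x [ 0.     0.001 -1.   ] q6 0.32 q [ 0.14  0.23 -0.37  0.97  0.    0.32] gap 19.4 F [-0.4 -0.3 -1.9]
shift [  0.7  -3.7 -17.4] turn z rad 0.122
```

View pics/sc16c.png

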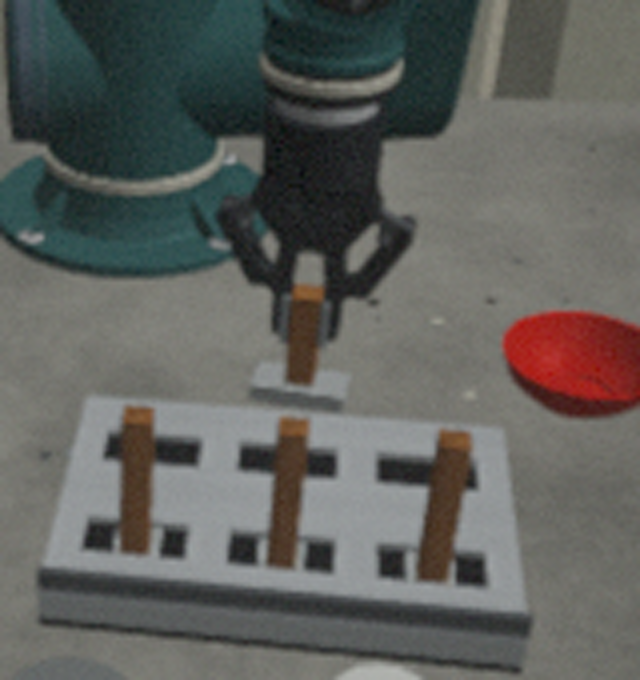

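```bash
python3 -m handwheel '[[[0,0,0.122,0,0.0005,0,0],[0,0,0.122,0,0.0005,0,0],[0,0,0.122,0,0.0005,0,0],[0,0,0.122,0,0.0005,0,0]]]'
python3 - <<'E'
from h import *
st(451.4,143.3,142,86.6)
E
```

```text
clock: 24.68
tcp_pos: [0.4513, 0.1427, 0.2074]
ee_rot: [-2.101, 1.571, -2.175]
contact_force: [-0.3, -0.3, -1.5]
finger_gap: 0.0193
t 24.68 tcp [451.3 142.7 207.4] yaw 85.8 tool x [-0. -0. -1.] q6 0.21 q [ 0.13  0.23 -0.37  0.97 -0.    0.21] gap 19.3 F [-0.3 -0.3 -1.5]
shift [  0.1   0.6 -65.4] turn z rad 0.014
```

```bash
python3 -m handwheel '[[[0,0,0.014,0,0.0005,-0.03,0],[0,0,0.014,0,0.0005,-0.045,0],[0,0,0.014,0,0.0005,-0.052,0],[0,0,0.014,0,0.0005,-0.058,0],[0,0,0.014,0,0.0005,-0.064,0],[0,0,0.014,0,0.0005,-0.069,0],[0,0,0.014,0,0.0005,-0.069,0]]]'
python3 - <<'E'
from h import *
st(451.4,143.3,142,86.6)
s=shot('scene','sc17'); crop(s,310,80,470,250,'sc17c',4)
E
```

```text
clock: 25.27
tcp_pos: [0.4512, 0.1436, 0.138]
ee_rot: [-2.927, 1.571, -2.983]
contact_force: [-0.2, -0.0, -1.6]
finger_gap: 0.0191
t 25.27 tcp [451.2 143.6 138. ] yaw 86.8 tool x [-0. -0. -1.] q6 0.19 q [ 0.14  0.3  -0.49  0.79 -0.    0.19] gap 19.1 F [-0.2 -0.  -1.6]
shift [ 0.2 -0.3  4. ] turn z rad -0.004
```

View pics/sc17c.png

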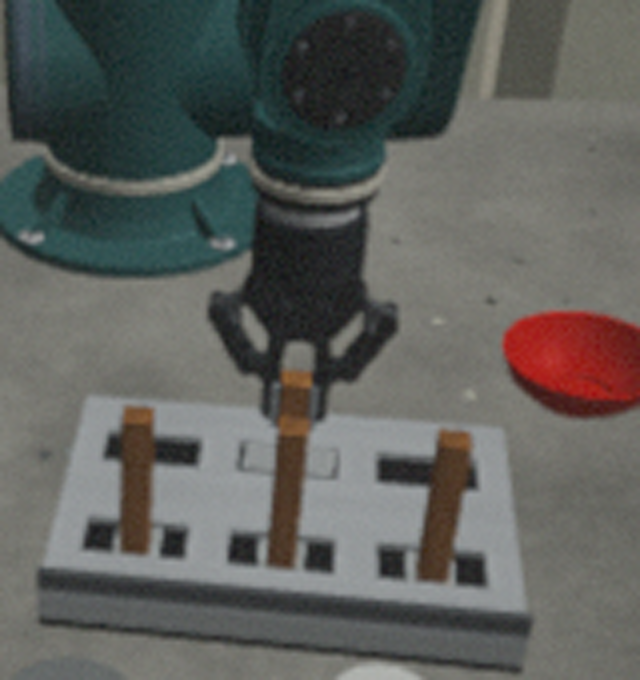

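```bash
python3 -m handwheel '[[[0,0,0,0,0,-0.007,0],[0,0,0,0,0,-0.0125,0],[0,0,0,0,0,-0.0125,0],[0,0,0,0,0,-0.0125,0]]]'
python3 -m handwheel '[[[0,0,-0.12,0,0,0,0],[0,0,-0.24,0,0,0,0],[0,0,-0.36,0,0,0,0],[0,0,-0.48,0,0,0,0],[0,0,-0.60,0,0,0,0],[0,0,-0.72,0,0,0,0],[0,0,-0.785,0,0,0,0],[0,0,-0.785,0,0,0,0]]]'
python3 -m handwheel '[[[0,0,-0.12,0,0,0,0],[0,0,-0.24,0,0,0,0],[0,0,-0.36,0,0,0,0],[0,0,-0.48,0,0,0,0],[0,0,-0.60,0,0,0,0],[0,0,-0.72,0,0,0,0],[0,0,-0.785,0,0,0,0],[0,0,-0.785,0,0,0,0]]]'
python3 -m handwheel '[[[0,0,0,0,0,-0.002,0],[0,0,0,0,0,-0.002,0],[0,0,0,0,0,-0.002,0]]]'
python3 -m handwheel '[[[0,0,0,0,0,0,100],[0,0,0,0,0,0,100],[0,0,0,0,0,0,100],[0,0,0,0,0,0,100],[0,0,0,0,0,0.03,100],[0,0,0,0,0,0.07,100],[0,0,0,0,0,0.11,100],[0,0,0,0,0,0.13,100]]]'
python3 - <<'E'
from h import *
import meas
s=shot('scene','sc18'); crop(s,180,80,470,250,'sc18c',2.7); s=shot('top','top18')
meas.feet(s,(345,155,475,270))
st(588.4,-352.8,117,-21.5)
E
```

```text
clock: 25.65
tcp_pos: [0.451, 0.1437, 0.1256]
ee_rot: [-2.936, 1.57, -2.991]
contact_force: [-0.4, 0.5, -2.1]
finger_gap: 0.0196
clock: 26.32
tcp_pos: [0.4514, 0.1437, 0.1261]
ee_rot: [1.031, 1.57, 0.188]
contact_force: [0.4, 0.0, -2.0]
finger_gap: 0.0195
clock: 26.98
tcp_pos: [0.4513, 0.1437, 0.126]
ee_rot: [1.75, 1.571, 0.125]
contact_force: [-0.3, 0.9, -2.5]
finger_gap: 0.019
clock: 27.23
tcp_pos: [0.4515, 0.1437, 0.124]
ee_rot: [1.752, 1.57, 0.131]
contact_force: [0.8, 0.5, 0.5]
finger_gap: 0.019
clock: 27.9
tcp_pos: [0.4518, 0.1438, 0.258]
ee_rot: [1.76, 1.567, 0.136]
contact_force: [1.2, 0.0, 1.0]
finger_gap: 0.0851
foot c [ 588.5 -353.5] size [34.1 65.6] yaw -20.4 px [434. 185.] stem if short [ 588.3 -352.4] if tall [ 581.6 -337.7]
t 28.0 tcp [452.5 143.9 257.3] yaw -3.1 tool x [ 0.006  0.001 -1.   ] q6 1.76 q [ 0.14  0.2  -0.27  1.1   0.    1.76] gap 85.5 F [ 0.4 -0.8 -1.7]
shift [ 135.9 -496.7 -140.3] turn z rad -0.322
```

View pics/sc18c.png

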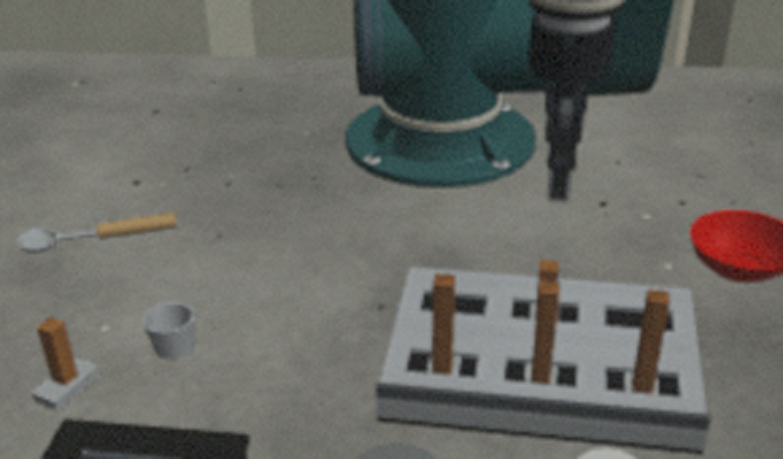

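```bash
python3 -m handwheel '[[[0,0,-0.1,0.010,-0.038,0,100],[0,0,-0.2,0.021,-0.076,0,100],[0,0,-0.307,0.031,-0.114,0,100],[0,0,-0.307,0.042,-0.152,0,100],[0,0,-0.307,0.052,-0.19,0,100],[0,0,-0.307,0.063,-0.228,0,100],[0,0,-0.307,0.073,-0.266,0,100],[0,0,-0.307,0.084,-0.304,0,100]]]'
python3 -m handwheel '[[[0,0,0,0.010,-0.038,0,100],[0,0,0,0.021,-0.076,0,100],[0,0,0,0.031,-0.114,0,100],[0,0,0,0.042,-0.152,0,100],[0,0,0,0.053,-0.1925,0,100],[0,0,0,0.053,-0.1925,0,100],[0,0,0,0.053,-0.1925,0,100],[0,0,0,0.053,-0.1925,0,100]]]'
python3 - <<'E'
from h import *
st(588.4,-352.8,117,-21)
s=shot('scene','sc19'); crop(s,150,80,310,250,'sc19c',4)
E
```

```text
clock: 28.67
tcp_pos: [0.535, -0.1623, 0.2531]
ee_rot: [-1.697, 1.57, 2.654]
contact_force: [1.3, 0.3, -0.5]
finger_gap: 0.0854
clock: 29.33
tcp_pos: [0.588, -0.3525, 0.2529]
ee_rot: [-1.967, 1.569, 2.384]
contact_force: [0.0, 0.5, 0.3]
finger_gap: 0.085
t 29.33 tcp [ 588.  -352.5  252.9] yaw -20.7 tool x [-0.001  0.001 -1.   ] q6 1.27 q [-0.66  0.56  0.3   1.31  0.    1.27] gap 85.0 F [0.  0.5 0.3]
shift [   0.4   -0.3 -135.9] turn z rad -0.005
```

View pics/sc19c.png

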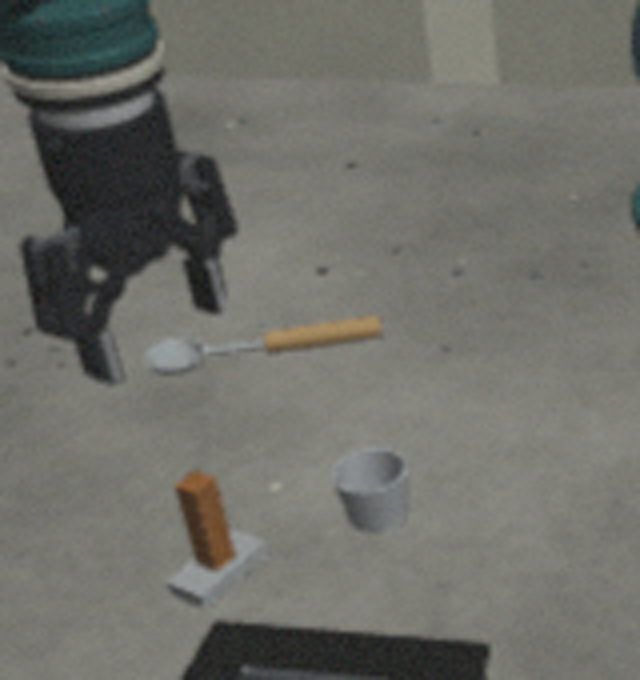

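```bash
python3 -m handwheel '[[[0,0,0,0,0,-0.04,100],[0,0,0,0,0,-0.08,100],[0,0,0,0,0,-0.11,100],[0,0,0,0,0,-0.13,100],[0,0,0,0,0,-0.135,100],[0,0,0,0,0,-0.135,100]]]'
python3 -m handwheel '[[[0,0,0,0,0,0,0],[0,0,0,0,0,0,0],[0,0,0,0,0,0,0],[0,0,0,0,0,0,0],[0,0,0,0,0,0,0],[0,0,0,0,0,0,0]]]'
python3 - <<'E'
from h import *
st(445.4,43.5,207,86.6)
s=shot('scene','sc20'); crop(s,150,80,310,250,'sc20c',4)
E
```

```text
clock: 29.88
tcp_pos: [0.5878, -0.3513, 0.1182]
ee_rot: [-1.892, 1.569, 2.461]
contact_force: [0.6, -0.0, 0.2]
finger_gap: 0.0856
clock: 30.38
tcp_pos: [0.5884, -0.353, 0.1195]
ee_rot: [1.246, 1.57, -0.685]
contact_force: [0.1, 0.8, 5.5]
finger_gap: 0.0193
t 30.38 tcp [ 588.4 -353.   119.5] yaw -20.7 tool x [ 0.001 -0.001 -1.   ] q6 1.27 q [-0.66  0.63  0.06  1.   -0.    1.27] gap 19.3 F [0.1 0.8 5.5]
shift [-143.   396.5   87.5] turn z rad 1.872
```

View pics/sc20c.png

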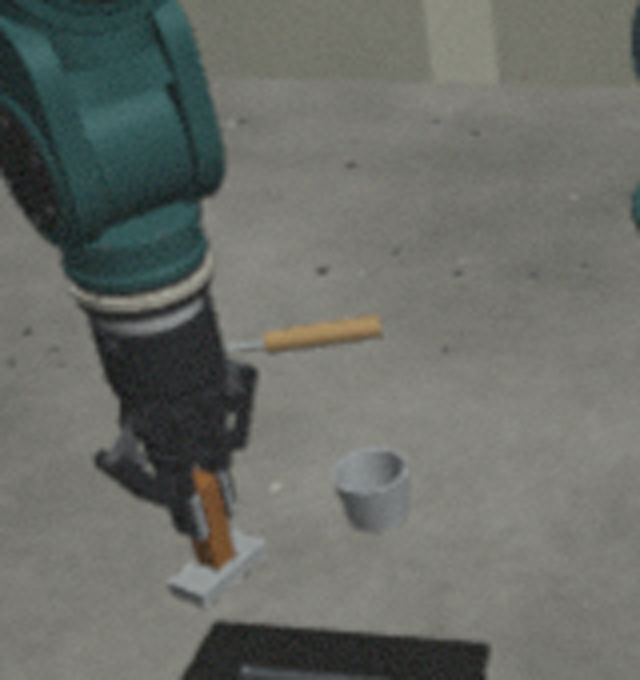

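```bash
python3 -m handwheel '[[[0,0,0,0,0,0.03,0],[0,0,0,0,0,0.07,0],[0,0,0.1,0,0,0.09,0],[0,0,0.22,-0.012,0.033,0.09,0],[0,0,0.34,-0.024,0.066,0.09,0],[0,0,0.46,-0.036,0.1,0.09,0],[0,0,0.58,-0.048,0.133,0.09,0],[0,0,0.70,-0.06,0.166,0.09,0]]]'
python3 -m handwheel '[[[0,0,0.12,-0.012,0.033,0,0],[0,0,0.24,-0.024,0.066,0,0],[0,0,0.36,-0.036,0.1,0,0],[0,0,0.48,-0.048,0.133,0,0],[0,0,0.60,-0.06,0.166,0,0],[0,0,0.72,-0.072,0.2,0,0],[0,0,0.84,-0.083,0.2305,0,0],[0,0,0.96,-0.083,0.2305,0,0]]]'
python3 -m handwheel '[[[0,0,0.12,0,0,0,0],[0,0,0.212,0,0,0,0],[0,0,0.212,0,0,0,0],[0,0,0.212,0,0,0,0],[0,0,0.212,0,0,0,0]]]'
python3 - <<'E'
from h import *
st(445.4,43.5,140,86.6)
s=shot('scene','sc21'); crop(s,310,80,470,250,'sc21c',4)
E
```

```text
clock: 31.1
tcp_pos: [0.5272, -0.1853, 0.2087]
ee_rot: [-2.526, 1.57, 2.531]
contact_force: [0.5, 0.3, -2.3]
finger_gap: 0.0191
clock: 31.77
tcp_pos: [0.4427, 0.0476, 0.2089]
ee_rot: [2.672, 1.569, 2.41]
contact_force: [0.2, 0.4, -2.5]
finger_gap: 0.0196
clock: 32.18
tcp_pos: [0.4452, 0.0436, 0.2088]
ee_rot: [2.969, 1.571, 2.906]
contact_force: [-0.4, -0.1, -2.6]
finger_gap: 0.0193
t 32.18 tcp [445.2  43.6 208.8] yaw 86.4 tool x [-0.  0. -1.] q6 -0.02 q [-0.08  0.19 -0.42  0.96  0.   -0.02] gap 19.3 F [-0.4 -0.1 -2.6]
shift [  0.2  -0.1 -68.8] turn z rad 0.004
```

View pics/sc21c.png

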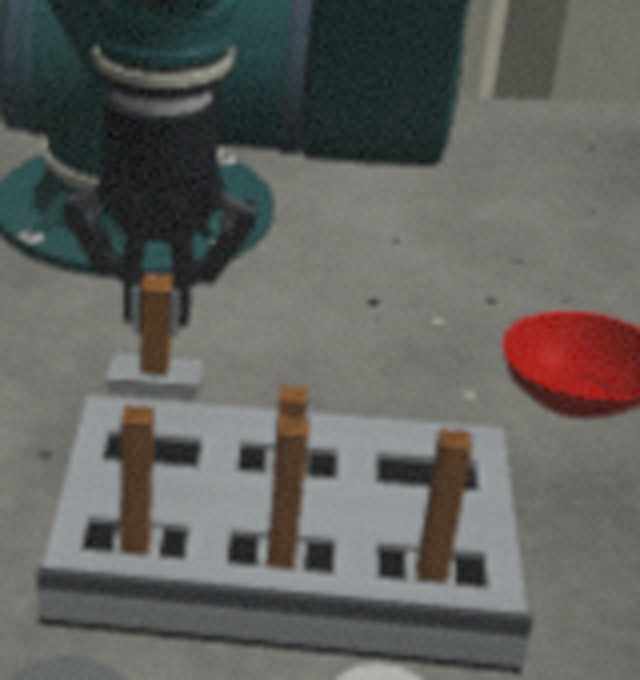

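```bash
python3 -m handwheel '[[[0,0,0.004,0,0,-0.03,0],[0,0,0.004,0,0,-0.045,0],[0,0,0.004,0,0,-0.052,0],[0,0,0.004,0,0,-0.058,0],[0,0,0.004,0,0,-0.064,0],[0,0,0.004,0,0,-0.069,0],[0,0,0.004,0,0,-0.069,0]]]'
python3 - <<'E'
from h import *
st(445.4,43.5,127,86.6)
s=shot('scene','sc22'); crop(s,310,80,470,250,'sc22c',4)
E
```

```text
clock: 32.82
tcp_pos: [0.4452, 0.0437, 0.1395]
ee_rot: [3.087, 1.57, 3.031]
contact_force: [-0.1, 0.3, -2.1]
finger_gap: 0.0195
t 32.82 tcp [445.2  43.7 139.5] yaw 86.8 tool x [-0.  0. -1.] q6 -0.03 q [-0.08  0.25 -0.55  0.77  0.   -0.03] gap 19.5 F [-0.1  0.3 -2.1]
shift [  0.2  -0.2 -12.5] turn z rad -0.003
```

View pics/sc22c.png

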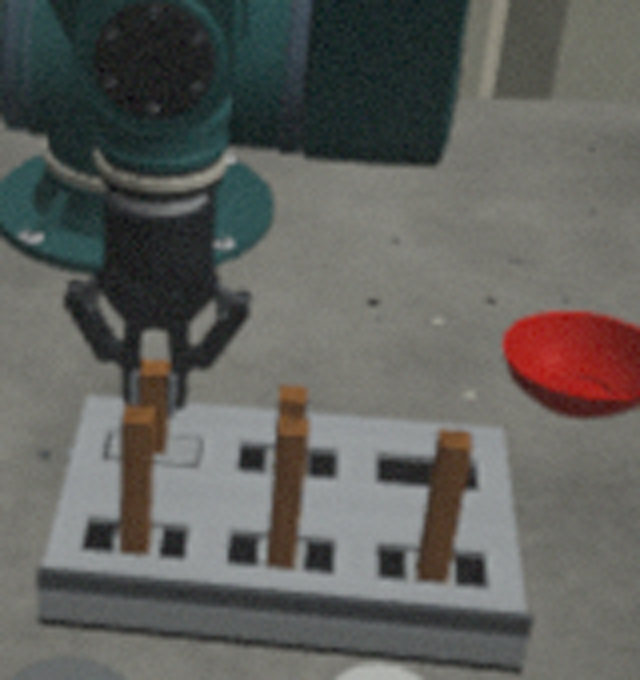

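```bash
python3 -m handwheel '[[[0,0,0,0,0,-0.007,0],[0,0,0,0,0,-0.012,0],[0,0,0,0,0,-0.012,0],[0,0,0,0,0,-0.012,0]]]'
python3 -m handwheel '[[[0,0,-0.12,0,0,0,0],[0,0,-0.24,0,0,0,0],[0,0,-0.36,0,0,0,0],[0,0,-0.48,0,0,0,0],[0,0,-0.60,0,0,0,0],[0,0,-0.72,0,0,0,0],[0,0,-0.785,0,0,0,0],[0,0,-0.785,0,0,0,0]]]'
python3 -m handwheel '[[[0,0,-0.12,0,0,0,0],[0,0,-0.24,0,0,0,0],[0,0,-0.36,0,0,0,0],[0,0,-0.48,0,0,0,0],[0,0,-0.60,0,0,0,0],[0,0,-0.72,0,0,0,0],[0,0,-0.785,0,0,0,0],[0,0,-0.785,0,0,0,0]]]'
python3 -m handwheel '[[[0,0,0,0,0,-0.002,0],[0,0,0,0,0,-0.0025,0],[0,0,0,0,0,-0.0025,0]]]'
python3 -m handwheel '[[[0,0,0,0,0,0,100],[0,0,0,0,0,0,100],[0,0,0,0,0,0,100],[0,0,0,0,0,0,100],[0,0,0,0,0,0.03,100],[0,0,0,0,0,0.07,100],[0,0,0,0,0,0.11,100],[0,0,0,0,0,0.15,100]]]'
python3 -m handwheel '[[[0,0,0,0,-0.04,0,100],[0,0,0,0,-0.08,0.02,100],[0,0,0,-0.02,-0.12,0.02,100],[0,0,0,-0.04,-0.16,0.02,100],[0,0,0,-0.06,-0.19,0.02,100],[0,0,0,-0.08,-0.22,0.02,100],[0,0,0,-0.1,-0.25,0.02,100],[0,0,0,-0.1,-0.28,0.02,100]]]'
python3 - <<'E'
from h import *
import meas
s=shot('scene','sc23'); crop(s,310,140,460,250,'sc23c',5); s=shot('top','top23'); crop(s,200,155,340,265,'top23c',5)
st()
E
```

```text
clock: 33.2
tcp_pos: [0.445, 0.0437, 0.1276]
ee_rot: [-3.139, 1.57, 3.088]
contact_force: [-0.0, -0.6, -2.2]
finger_gap: 0.0194
clock: 33.87
tcp_pos: [0.4453, 0.0437, 0.1281]
ee_rot: [0.71, 1.571, -0.134]
contact_force: [-0.5, -0.2, -1.3]
finger_gap: 0.0192
clock: 34.53
tcp_pos: [0.4453, 0.0437, 0.128]
ee_rot: [1.841, 1.571, 0.215]
contact_force: [-0.0, -0.8, -2.3]
finger_gap: 0.0192
clock: 34.78
tcp_pos: [0.4454, 0.0437, 0.1255]
ee_rot: [1.374, 1.57, -0.249]
contact_force: [0.0, 0.2, 1.2]
finger_gap: 0.0191
clock: 35.45
tcp_pos: [0.4446, 0.0437, 0.2773]
ee_rot: [-1.667, 1.57, 2.991]
contact_force: [1.0, -0.7, 0.5]
finger_gap: 0.0847
clock: 36.12
tcp_pos: [0.3423, -0.2372, 0.2957]
ee_rot: [-1.31, 1.57, -2.937]
contact_force: [1.1, 0.1, 0.4]
finger_gap: 0.0855
t 36.22 tcp [ 344.7 -239.7  295.3] yaw -3.4 tool x [ 0.    -0.001 -1.   ] q6 0.83 q [-0.8   0.09 -0.3   1.19 -0.    0.83] gap 85.3 F [ 0.3  0.2 -1.3]
```

View pics/sc23c.png

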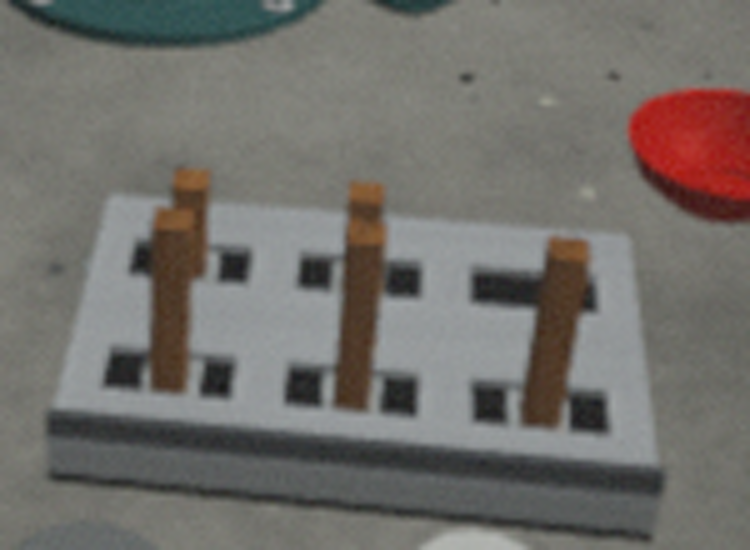

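View pics/top23.png

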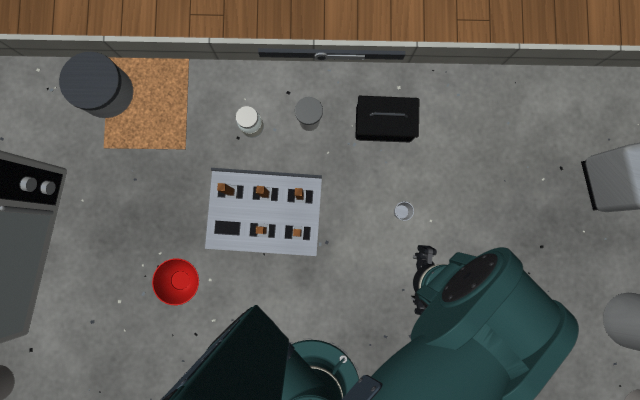

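View pics/sc23.png

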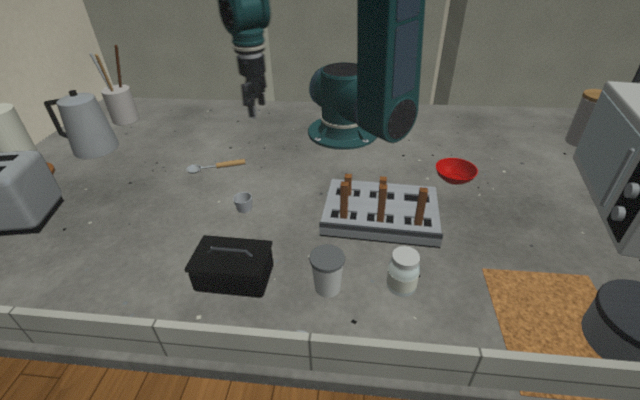

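All five posts stand in their rows with their feet across the slots, the bench is clear of posts, and the bystanders are in place. I'll let the arm settle and hand in.

```bash
python3 -m handwheel '[[[0,0,0,0,0,0,100],[0,0,0,0,0,0,100],[0,0,0,0,0,0,100],[0,0,0,0,0,0,100]]]'
python3 - <<'E'
from h import *
s=shot('top','top24'); print(np.abs(s[155:260,195:330].astype(int)-cv2.imread('pics/top23.png')[155:260,195:330]).max())
print(job_done())
E
```

```text
clock: 36.55
tcp_pos: [0.3455, -0.2355, 0.2954]
ee_rot: [2.906, 1.571, 1.282]
contact_force: [0.1, -1.2, -0.1]
finger_gap: 0.0852
6
the job is handed in; nothing more can be done
None
```

I fitted out the rack and handed the job in at about 37 s. Five posts were present: two tall and two short on the bench, and one tall locked in the open row.

- **Lip row:** one bench tall post is in slot 2 and the other in slot 0. I turned the locked tall post back, lifted it out of open slot 1 and locked it in lip slot 1.
- **Open row:** the two short posts are in slots 1 and 0; slot 2 is empty.

**Last checks:** the final pictures show all five posts upright in the right rows, with the dark ends of each slot visible on either side of the foot, so the feet lie across under the deck. The bench is clear of posts, and the bystanders look to be where they started. The rack area did not change between two pictures taken about 0.4 s apart. The gripper was empty and well clear of everything.

No check failed or disagreed, and no post was knocked aside. I judged the final uprightness and foot angle from the pictures rather than measuring them.

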